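# Kit the mounting hardware into the nested tray

### The arm

A 6-joint arm with a two-finger parallel gripper is mounted at the origin on the work surface. World frame = base frame: x ahead of the robot, y to its left, z up, the work surface at z = 0. Lengths are in m, angles in rad, forces in N, time in s.
With the tool pointing down it reaches from about 0.25 to 0.775 m from the base axis. Payload 4 kg.
Tool frame: the origin (TCP) lies on the centre line of the jaws, within the pads' length; the fingertips stand 19 mm ahead of it and the grasp point (between the pads) is the TCP (env.tip_extent is the distance from the TCP to the fingertips, in m); z points along the fingers, y is the direction in which the jaws open and shut (so a half turn about z gives the same grasp; the last joint's range is limited). The gripper opens to 85 mm and grips with 20 to 120 N. Pads are 22 mm wide; open, the fingers measure 114 mm over their backs; the gripper's body (76 mm by 85 mm) begins 54 mm behind the grasp point. The pads swing forward as they close: fully open they stand 13 mm farther back than shut.
Start: joints at [-1.262, 0.087, 1.371, -0, 1.684, -0.103], TCP at [0.22, -0.504, 0.25] pointing down, gripper open.
Joint ranges: [-3.1, 3.1], [-0.76, 2.03], [0.27, 2.55], [-1.08, 4.22], [0.17, 2.65], [-2.57, 2.57]. Speed limits (rad/s): [2.79, 2.79, 3.14, 3.14, 3.14, 3.14].

### API

Orientations are given as a unit quaternion [w, x, y, z].
In Python, from workcell import telemetry, cams, job, env gives the robot as it stands.
- The arm moves only by the shell command python3 -m handwheel 'ROWS' [FORCE]. ROWS is a JSON object of lists of equal length, an entry for each row: "dp": the shift along the world's x, y, z in cm, a list of three; "rot": the turn, a rotation vector about the world's x, y, z in degrees, a list of three; "jaw": the gripper's target within -1 to 1 (shut at 1, half-way at 0, fully open at -1). A call has 1 to 12 rows; each row shifts and turns the commanded pose from where the row before left it; what a row does not reach is not made up. A row lasts 1/8 s, in which the tool goes at most 62.5 mm and 10.7 degrees, less where a joint would pass 70% of its speed; a pose out of reach is approached as far as the arm can. A call with a gripper value outside its range is refused whole. The fingers move at their own pace and stop on an object; FORCE is the grip in N (left out, the last holds). Time passes only in rows, so rows that do not move let the fingers close. It gives the time, the measured TCP pose, the force and the opening at its end, in the units of the state.
- telemetry.read_state(): the state, without advancing time (a new reading comes with each control period).
- cams.grab_frame(name): name is "scene" or "top"; returns a dict with "frame" (480x640x3 uint8, red, green, blue), "mtx" (3x3 intrinsics, pixels), "D" ([k1, k2, p1, p2, k3] as OpenCV has them; the pictures are not rectified), "rvec" (rotation vector, rad) and "tvec" (3), from world to camera coordinates, as OpenCV has them. Camera axes: x right, y down, z forward; pixel columns grow to the right and rows downward; lengths in m; the calibration is good to about 2 mm. A picture is of the moment at which its call begins. There is no depth.
- job.close_job(): hands the job in, once; it reports no verdict.
The state is a dict: "time_s": time; "joint_positions": joint angles; "qvel": joint speeds; "joint_torque": joint torques, N m; "ee_pos": TCP position; "eef_rot": TCP orientation; "contact_force": force on the tool from outside, world axes, zero at the start; "wrist_torque": the same for the moment, N m; "finger_gap": finger opening in m.
Only numpy, scipy, OpenCV 4.12 (cv2) and the standard library are available. Lean on these libraries where they do the work, as an engineer would, in place of code of your own. Each camera call takes 0.05 s, during which the arm holds its last target.

### The job

Fill the kit tray on the test bench: lay the long hexagonal standoff in the long slot, set the large finned heat sink fins up in the square pocket, stand the brass cap in the round pocket, and thread the ring core flat over the post, each lying flat on the floor of its own nest and released. Leave the look-alikes, the short standoff and the small heat sink, where they lie on the bench.

Things in the scene. Friction and masses are not known exactly. Their poses are not given: they have to be found in the camera images.
- nest_slot: Grey square tile 88 x 88 x 9 mm with a rectangular slot 68 x 38 mm, 5 mm deep, black floor 4 mm above the tile's underside. The slot is centred, its long side along x. Fixed in any quarter of the black kit tray. Origin: centre of its underside, 5 mm above the table; x, y along its edges, z up.
- nest_square: Grey square tile 88 x 88 x 9 mm with a centred square pocket 58 x 58 mm, 5 mm deep, black floor 4 mm above the tile's underside, sides along x and y. Fixed in any quarter of the black kit tray. Origin: centre of its underside, 5 mm above the table; x, y along its edges, z up. The tray is 194 x 194 mm with a rim 12 mm above the table; its four tiles stand two by two, 90 mm apart.
- nest_round: Grey square tile 88 x 88 x 9 mm with a centred round pocket 48 mm across, 5 mm deep, black floor 4 mm above the tile's underside. Fixed in any quarter of the black kit tray. Origin: centre of its underside, 5 mm above the table; x, y along its edges, z up.
- nest_post: Grey flat square tile 88 x 88 x 4 mm without a pocket, with a black disc 45 mm across painted on its top and a steel post 8 mm across standing 12 mm above the tile's top at its centre. Fixed in any quarter of the black kit tray. Origin: centre of its underside, 5 mm above the table; x, y along its edges, z up.
- standoff_long: Steel hexagonal standoff lying on one of its flats, 50 mm long, 18 mm across flats (18 mm high as it lies, 20.8 mm wide across corners). Origin: middle of its axis, 9 mm above what it lies on; x along its length. Gripped 6 mm or more above its underside, the fingers clear the pocket rim.
- heatsink_large: Aluminium heat sink 40 x 40 mm, 22 mm high, seven upright fins along x on a flat base. Origin: centre of its underside; x along the fins, z up. Either pair of sides can be gripped. Gripped 6 mm or more above its underside, the fingers clear the pocket rim.
- cap: Solid round brass cap with ribbed sides, 30 mm across, 22 mm high, standing upright. Origin: centre of its underside, z up. Gripped 6 mm or more above its underside, the fingers clear the pocket rim.
- core: Dark grey ring core lying flat, outside 44 mm, hole 26 mm, 16 mm high. Origin: centre of its underside, z up.
- standoff_short: Look-alike, to be left: steel hexagonal standoff of the same section but only 28 mm long, lying flat. Origin: middle of its axis, 9 mm above the table; x along its length.
- heatsink_small: Look-alike, to be left: aluminium heat sink only 26 x 26 mm and 14 mm high, five fins. Origin: centre of its underside; x along the fins, z up.
Mind the look-alikes: they are no part of the job. Leave any red or turquoise look-alike of the heatsink_large alone.

How it is judged:
By the outcome, as a careful person would: the job done as asked, in the order asked, and still so for the second after the job is handed in, with the robot touching nothing.
It also fails if it takes over 93 s, if anything falls off the work surface, if the arm or the gripper's body presses on something with over 40 N, if the wrist force passes 120 N, or if a joint passes its speed limit or range.

## Working session

There is one attempt and no reset: what is moved stays moved. The work goes in short steps, Python scripts to look and compute and a shell command to move; the robot and the scene stay as the last step left them, time stands still between calls to the robot, and variables do not carry over. Pictures are saved under pics/ and viewed, and the job is handed in when it is done.

```bash
mkdir -p pics; ls; cat > h.py <<'E'
import numpy as np, cv2
from workcell import telemetry, cams, job, env
def grab(n,save=None):
    d=cams.grab_frame(n); 
    if save: cv2.imwrite(f'pics/{save}.png',d['frame'][:,:,::-1])
    np.savez(f'{n}.npz',**{k:np.asarray(v) for k,v in d.items()})
    return d
def load(n): return dict(np.load(f'{n}.npz'))
def toW(d,uv,z):
    uv=np.asarray(uv,float).reshape(-1,1,2)
    n=cv2.undistortPoints(uv,d['mtx'],d['D']).reshape(-1,2)
    R=cv2.Rodrigues(np.asarray(d['rvec'],float))[0];t=np.asarray(d['tvec'],float).ravel()
    C=-R.T@t; r=np.c_[n,np.ones(len(n))]@R
    return C+r*((z-C[2])/r[:,2])[:,None]
def toP(d,X): return cv2.projectPoints(np.asarray(X,float).reshape(-1,3),d['rvec'],d['tvec'],d['mtx'],d['D'])[0].reshape(-1,2)
def crop(d,u0,v0,u1,v1,k,name):
    c=d['frame'][v0:v1,u0:u1,::-1]; cv2.imwrite(f'pics/{name}.png',cv2.resize(c,None,fx=k,fy=k,interpolation=cv2.INTER_CUBIC))
E
python3 - <<'E'
from h import *
for n in('scene','top'):
    d=grab(n,n+'0'); R=cv2.Rodrigues(d['rvec'])[0]; print(n,-R.T@d['tvec'].ravel(),d['mtx'][0,0])
s=telemetry.read_state();print(s)
E
```

```text
pics
scene [0.83908105 0.44710921 0.6775862 ] 494.45365762428764
top [ 0.38106796 -0.05225202  0.86235238] 511.6701075898511
{'time_s': 0.1, 'joint_positions': array([-1.26207144e+00,  8.78721380e-02,  1.37215707e+00,  7.75956632e-06,
        1.68357112e+00, -1.03087145e-01]), 'qvel': array([-0.000172  , -0.00138764, -0.00415225,  0.00066302, -0.00069358,
        0.00057387]), 'joint_torque': array([ 2.94180834e-03, -3.53012931e+01, -3.14218605e+01,  2.42165328e-05,
        7.91752565e-03, -1.69230782e-05]), 'ee_pos': array([ 0.22002519, -0.50361504,  0.24923365]), 'eef_rot': array([-9.98932775e-04,  9.78875566e-01,  2.04454442e-01, -9.91965710e-05]), 'contact_force': array([ 0.04983197,  0.62529255, -0.08320792]), 'wrist_torque': array([-0.03045269,  0.04663969, -0.05048692]), 'finger_gap': 0.08560519459836509}
```

```bash
python3 -c "print()"; ls pics
```

```text
scene0.png
top0.png
```

View pics/top0.png

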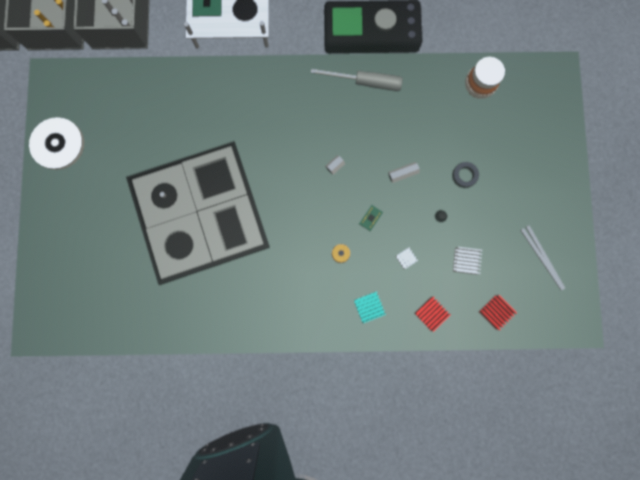

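View pics/scene0.png

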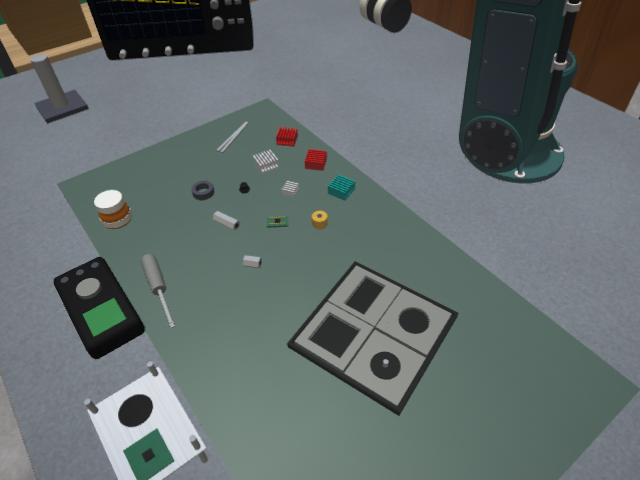

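```bash
python3 - <<'E'
from h import *
d=load('top'); crop(d,310,140,510,290,4,'c1'); crop(d,120,135,280,290,5,'c2')
d=load('scene'); crop(d,180,115,340,275,4,'c3')
E
```

```text
(no output)
```

View pics/c1.png

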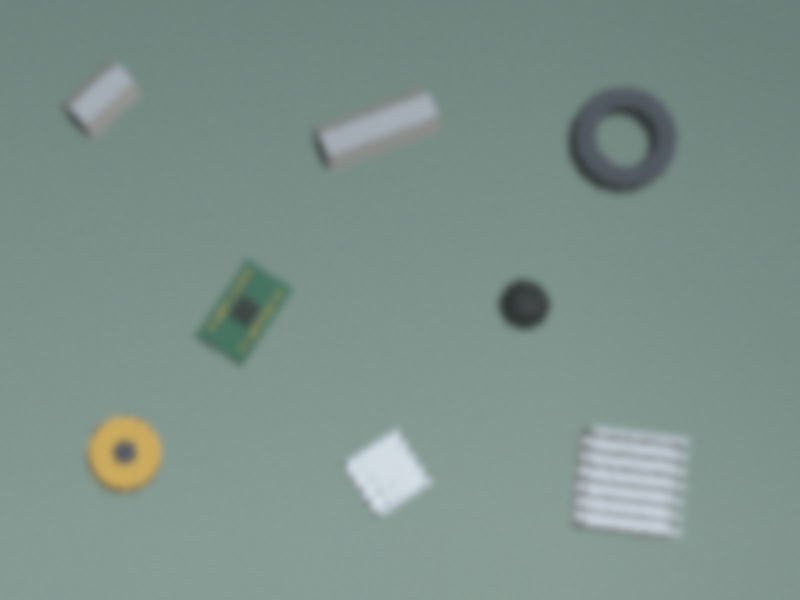

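View pics/c2.png

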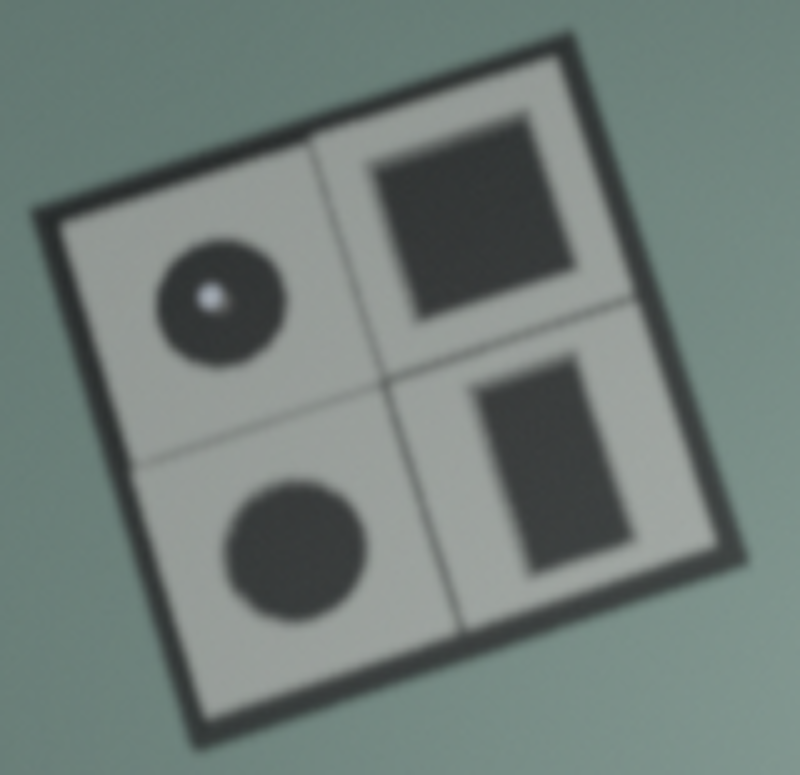

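View pics/c3.png

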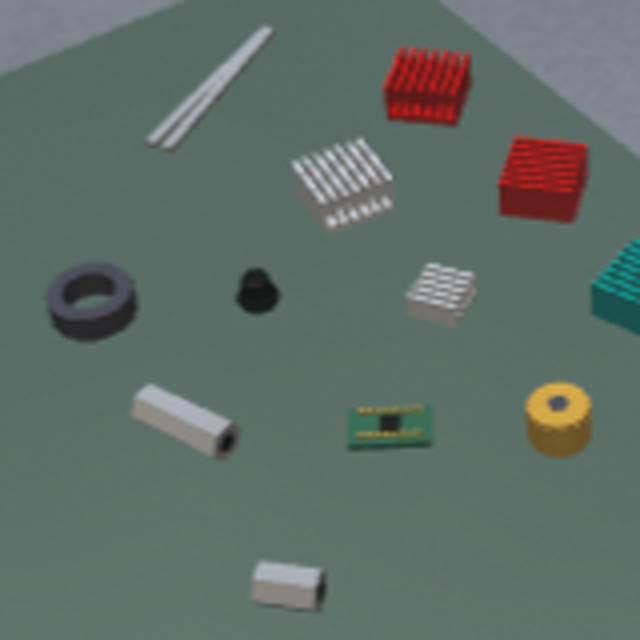

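```bash
cat > m.py <<'E'
from h import *
d=load('top')
c1=lambda p:(np.array(p)+.5)/4-.5+[310,140]
c2=lambda p:(np.array(p)+.5)/5-.5+[120,135]
c3=lambda p:(np.array(p)+.5)/4-.5+[180,115]
P=lambda n,a:print(n,np.round(a*1000,1).tolist())
def L(a): return np.linalg.norm(a)*1000
T=toW(d,c2([(35,210),(572,32),(747,562),(197,750)]),.012);P('tray',T);print([L(T[i]-T[i-1]) for i in range(4)],T.mean(0))
for n,a,z in (('post',[(220,302)],.009),('round',[(295,550)],.0115),('sq',[(372,163),(528,112),(575,268),(416,322)],.014),('slot',[(472,388),(575,353),(634,541),(529,576)],.014)):
    q=toW(d,c2(a),z);P(n,q);P(n,q.mean(0))
    if len(q)>2:print([L(q[i]-q[i-1]) for i in range(4)])
q=toW(d,c1([(324,146),(433,103)]),.018);P('so',q);P('so',q.mean(0));print(L(q[1]-q[0]),np.degrees(np.arctan2(*(q[1]-q[0])[1::-1])))
q=toW(d,c1([(590,428),(690,438),(682,535),(576,525)]),.022);P('hs',q);P('hs',q.mean(0));print([L(q[i]-q[i-1]) for i in range(4)],np.degrees(np.arctan2(*(q[1]-q[0])[1::-1])),np.degrees(np.arctan2(*(q[2]-q[1])[1::-1])))
P('cap',toW(d,c1([(125,453)]),.022));P('core',toW(d,c1([(624,139)]),.016))
s=load('scene')
print('scene')
q=toW(s,c3([(145,392),(225,440)]),.018);P('so',q);P('so',q.mean(0))
q=toW(s,c3([(292,160),(360,140),(392,182),(325,212)]),.022);P('hs',q);P('hs',q.mean(0))
P('cap',toW(s,c3([(559,405)]),.022));P('core',toW(s,c3([(91,291)]),.016))
P('tray',toW(s,[(356,262),(458,315),(399,411),(289,345)],.012))
E
python3 m.py
```

```text
tray [[598.4, 274.9, 12.0], [658.5, 92.6, 12.0], [474.4, 32.6, 12.0], [414.5, 214.7, 12.0]]
[np.float64(193.5488994545395), np.float64(191.93303309760233), np.float64(193.57982988448353), np.float64(191.6667935759927)] [0.53645386 0.15372064 0.012     ]
post [[566.2, 212.0, 9.0]]
post [566.2, 212.0, 9.0]
round [[480.7, 183.9, 11.5]]
round [480.7, 183.9, 11.5]
sq [[612.7, 160.0, 14.0], [629.8, 107.1, 14.0], [575.1, 90.6, 14.0], [557.3, 144.1, 14.0]]
sq [593.7, 125.4, 14.0]
[np.float64(57.59735281485981), np.float64(55.622206682907404), np.float64(57.07049629466582), np.float64(56.42100072777111)]
slot [[534.4, 124.9, 14.0], [545.9, 90.3, 14.0], [481.8, 70.1, 14.0], [470.6, 105.1, 14.0]]
slot [508.2, 97.6, 14.0]
[np.float64(66.85350444824493), np.float64(36.40722135985859), np.float64(67.19172741428119), np.float64(36.6790460876475)]
so [[591.3, -173.7, 18.0], [609.4, -220.5, 18.0]]
so [600.4, -197.1, 18.0]
50.19528760301815 -68.95260874979657
hs [[469.5, -279.2, 22.0], [464.7, -320.3, 22.0], [424.8, -314.8, 22.0], [429.5, -271.4, 22.0]]
hs [447.1, -296.4, 22.0]
[np.float64(40.68595941548354), np.float64(41.398234964433584), np.float64(40.31096192552916), np.float64(43.59203428435002)] -96.58519056415024 172.10650172039118
cap [[461.9, -86.8, 22.0]]
core [[593.1, -301.4, 16.0]]
scene
so [[608.5, -218.7, 18.0], [594.8, -167.5, 18.0]]
so [601.7, -193.1, 18.0]
hs [[462.9, -321.4, 22.0], [425.2, -313.2, 22.0], [431.6, -272.6, 22.0], [472.3, -273.8, 22.0]]
hs [448.0, -295.3, 22.0]
cap [[462.2, -85.9, 22.0]]
core [[593.9, -301.6, 16.0]]
tray [[474.6, 36.1, 12.0], [417.8, 219.6, 12.0], [597.7, 275.5, 12.0], [658.5, 98.0, 12.0]]
```

```bash
python3 - <<'E'
from h import *
print([(k,getattr(env,k)) for k in dir(env) if not k.startswith('_')])
E
python3 -m handwheel --help | head -20
```

```text
[('IKError', <class 'workcell.IKError'>), ('tip_extent', 0.019)]invalid input: not JSON, or not a number
```

Candidates in the top view:
- **Standoffs:** long at (404,172), short at (336,164).
- **Heat sinks:** large silver at (468,260), small silver at (407,258), turquoise at (370,306), red at (432,313) and (497,312).
- **Cap:** brass at (341,253). The black knob at (441,216) is not the cap.
- **Core:** (465,174). The white disc at (55,142) is not the core.

The crops show my choices are the long standoff, the 7-fin silver heat sink, the brass cap and the dark ring. Measured sizes are 50 mm and 40 mm, as described. First I go to the standoff.

```bash
python3 -m handwheel '{"dp":[[3.8,3.1,-0.5],[3.8,3.1,-0.5],[3.8,3.1,-1],[3.8,3.1,-1.5],[3.8,3.1,-1.5],[3.8,3.1,-1.5],[3.8,3.1,-1.5],[3.8,3.1,-1.5],[3.8,3.1,-1.5],[3.8,3,-1.5]],"rot":[[0,0,8.6],[0,0,8.6],[0,0,8.6],[0,0,8.6],[0,0,8.6],[0,0,8.6],[0,0,8.6],[0,0,8.6],[0,0,8.6],[0,0,8.6]],"jaw":[-0.3,-0.3,-0.3,-0.3,-0.3,-0.3,-0.3,-0.3,-0.3,-0.3]}' 60
python3 -m handwheel '{"dp":[[0,0,0],[0,0,0]],"rot":[[0,0,0],[0,0,0]],"jaw":[-0.3,-0.3]}'
cat >> h.py <<'E'
def st(tgt=None,jaw=None):
    s=telemetry.read_state(); w,x,y,z=s['eef_rot']
    from scipy.spatial.transform import Rotation as Ro
    M=Ro.from_quat([x,y,z,w]).as_matrix(); a=np.degrees(np.arctan2(M[1,1],M[0,1]))
    print('t',round(s['time_s'],2),'p mm',np.round(s['ee_pos']*1e3,1),'jaw',round(a,1),'tilt',np.round(M[:,2],3),'gap',round(s['finger_gap']*1e3,1),'F',np.round(s['contact_force'],1))
    if tgt is not None: print('dp cm',np.round((np.array(tgt)/1e3-s['ee_pos'])*100,2), 'dyaw',None if jaw is None else round((jaw-a+90)%180-90,1))
E
python3 -c "
from h import *
st((601,-195.5,26),20)"
```

```text
time_s: 1.35
ee_pos: [0.6009, -0.1937, 0.1242]
eef_rot: [-0.0, 0.574, 0.819, -0.0]
contact_force: [-0.0, -1.3, 0.7]
finger_gap: 0.0557
time_s: 1.6
ee_pos: [0.5997, -0.1952, 0.1248]
eef_rot: [-0.001, 0.577, 0.817, -0.0]
contact_force: [-0.4, 0.1, 0.9]
finger_gap: 0.0558
t 1.6 p mm [ 599.7 -195.2  124.8] jaw 19.6 tilt [-0.001 -0.    -1.   ] gap 55.8 F [-0.4  0.1  0.9]
dp cm [ 0.13 -0.03 -9.88] dyaw 0.4
```

```bash
python3 -m handwheel '{"dp":[[0.1,0,-3],[0,0,-3],[0,0,-2.4],[0,0,-1.5],[0,0,0],[0,0,0],[0,0,0],[0,0,0]],"rot":[[0,0,0],[0,0,0],[0,0,0],[0,0,0],[0,0,0],[0,0,0],[0,0,0],[0,0,0]],"jaw":[-0.3,-0.3,-0.3,-0.3,0.1,0.1,0.1,0.1]}' 60
python3 -c "
from h import *
st((601,-195.5,26),20)
d=grab('scene');crop(d,150,130,290,250,5,'s1')
d=grab('top');crop(d,350,120,480,220,6,'s2')"
```

```text
time_s: 2.6
ee_pos: [0.6017, -0.1952, 0.0274]
eef_rot: [0.001, 0.576, 0.817, 0.0]
contact_force: [0.2, 0.3, -0.1]
finger_gap: 0.0383
t 2.6 p mm [ 601.7 -195.2   27.4] jaw 19.6 tilt [ 0.002 -0.001 -1.   ] gap 38.3 F [ 0.2  0.3 -0.1]
dp cm [-0.07 -0.03 -0.14] dyaw 0.4
```

View pics/s1.png

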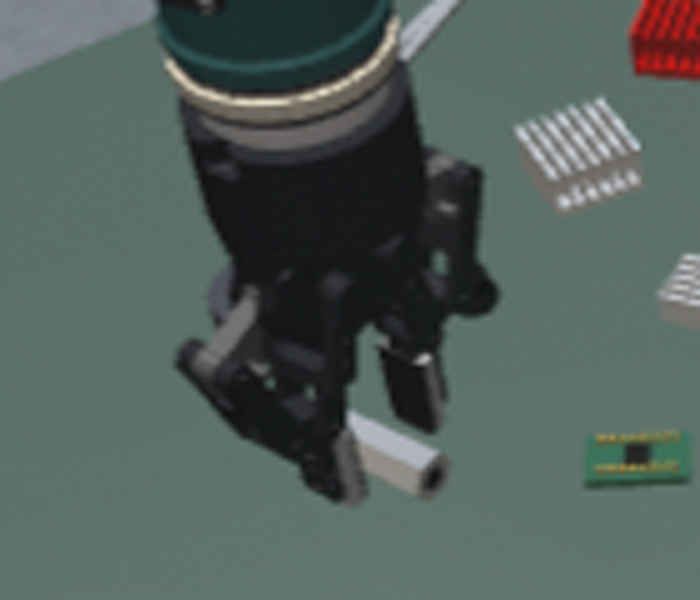

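View pics/s2.png

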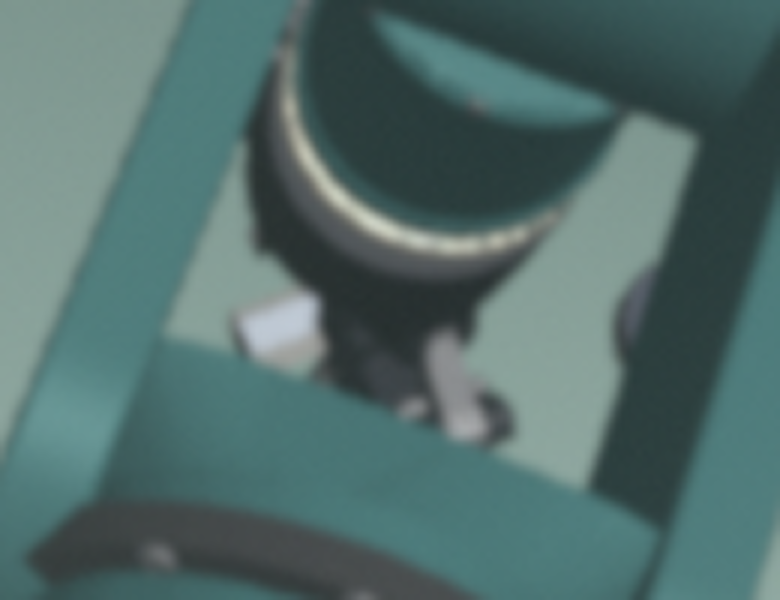

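```bash
python3 - <<'E'
from h import *
d=load('scene');c=np.array([601.7,-195.2]);j=np.array([np.cos(np.radians(19.6)),np.sin(np.radians(19.6))]);w=np.array([-j[1],j[0]])
for sj in(-1,1):
  for sw in(-1,1):
    for z in (4,8,12,16,40):
        p=c+sj*19.2*j+sw*11*w
        print(sj,sw,z,np.round((toP(d,[p[0]/1e3,p[1]/1e3,z/1e3])[0]-[150,130]+.5)*5))
E
```

```text
-1 -1 4 [396. 427.]
-1 -1 8 [394. 420.]
-1 -1 12 [392. 412.]
-1 -1 16 [391. 405.]
-1 -1 40 [380. 359.]
-1 1 4 [440. 448.]
-1 1 8 [438. 441.]
-1 1 12 [436. 434.]
-1 1 16 [435. 426.]
-1 1 40 [425. 381.]
1 -1 4 [329. 488.]
1 -1 8 [327. 481.]
1 -1 12 [325. 473.]
1 -1 16 [323. 466.]
1 -1 40 [311. 420.]
1 1 4 [373. 511.]
1 1 8 [371. 503.]
1 1 12 [370. 496.]
1 1 16 [368. 488.]
1 1 40 [356. 443.]
```

```bash
python3 -m handwheel '{"dp":[[0,0,-0.35],[0,0,0],[0,0,0],[0,0,0],[0,0,0],[0,0,0],[0,0,0]],"rot":[[0,0,0],[0,0,0],[0,0,0],[0,0,0],[0,0,0],[0,0,0],[0,0,0]],"jaw":[0.1,0.6,1,1,1,1,1]}' 60
python3 -c "
from h import *
st()
d=grab('scene');crop(d,150,130,290,250,5,'s3')"
```

```text
time_s: 3.58
ee_pos: [0.6011, -0.195, 0.0228]
eef_rot: [-0.0, 0.576, 0.817, 0.0]
contact_force: [0.2, -0.0, -0.1]
finger_gap: 0.018
t 3.58 p mm [ 601.1 -195.    22.8] jaw 19.6 tilt [-0.  0. -1.] gap 18.0 F [ 0.2 -0.  -0.1]
```

View pics/s3.png

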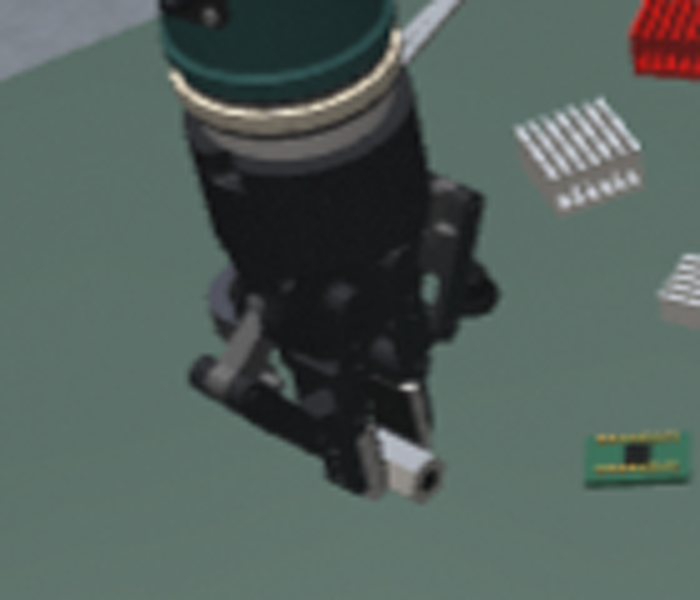

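```bash
python3 - <<'E'
from h import *
d=load('scene');c=np.array([601.1,-195.]);j=np.array([np.cos(np.radians(19.6)),np.sin(np.radians(19.6))]);w=np.array([-j[1],j[0]])
for sj in(-1,1):
  for z in (2,4,6,8,10,12):
        p=c+sj*9.5*j+11*w
        print(sj,z,np.round((toP(d,[p[0]/1e3,p[1]/1e3,z/1e3])[0]-[150,130]+.5)*5))
E
python3 -c "
from h import *
crop(load('scene'),210,200,245,232,20,'s4')"
```

```text
-1 2 [426. 467.]
-1 4 [425. 463.]
-1 6 [424. 460.]
-1 8 [423. 456.]
-1 10 [422. 452.]
-1 12 [422. 449.]
1 2 [393. 498.]
1 4 [392. 494.]
1 6 [391. 491.]
1 8 [390. 487.]
1 10 [389. 483.]
1 12 [389. 479.]
```

View pics/s4.png

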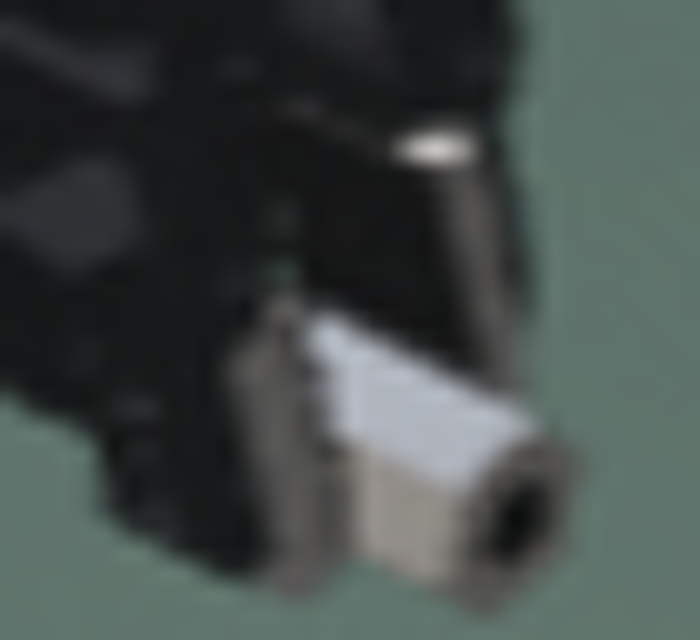

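```bash
python3 -m handwheel '{"dp":[[0,0,2],[0,0,3],[0,0,3]],"rot":[[0,0,0],[0,0,0],[0,0,0]],"jaw":[1,1,1]}' 60
python3 -m handwheel '{"dp":[[-0.9,2.9,0],[-0.9,2.9,0],[-0.9,2.9,0],[-0.9,2.9,0],[-0.9,2.9,0],[-0.9,2.9,0],[-0.9,2.9,0],[-1,3,0],[-1,3,0],[-1,3,0],[0,0,0],[0,0,0]],"rot":[[0,0,-9.2],[0,0,-9.2],[0,0,-9.2],[0,0,-9.2],[0,0,-9.2],[0,0,-9.2],[0,0,-9.2],[0,0,-9.2],[0,0,-9.2],[0,0,-8.8],[0,0,0],[0,0,0]],"jaw":[1,1,1,1,1,1,1,1,1,1,1,1]}' 
python3 -c "
from h import *
st((507.8,98,32.3),-72)
d=grab('scene','s5');crop(d,280,190,440,310,5,'s6')"
```

```text
time_s: 4.0
ee_pos: [0.6015, -0.1952, 0.1053]
eef_rot: [0.001, 0.576, 0.817, 0.0]
contact_force: [0.2, 0.2, -0.8]
finger_gap: 0.0177
time_s: 5.5
ee_pos: [0.5088, 0.0976, 0.104]
eef_rot: [0.0, 0.988, 0.157, 0.001]
contact_force: [-0.6, -0.1, -0.3]
finger_gap: 0.0178
t 5.5 p mm [508.8  97.6 104. ] jaw -71.9 tilt [ 0.002 -0.001 -1.   ] gap 17.8 F [-0.6 -0.1 -0.3]
dp cm [-0.1   0.04 -7.17] dyaw -0.1
```

View pics/s6.png

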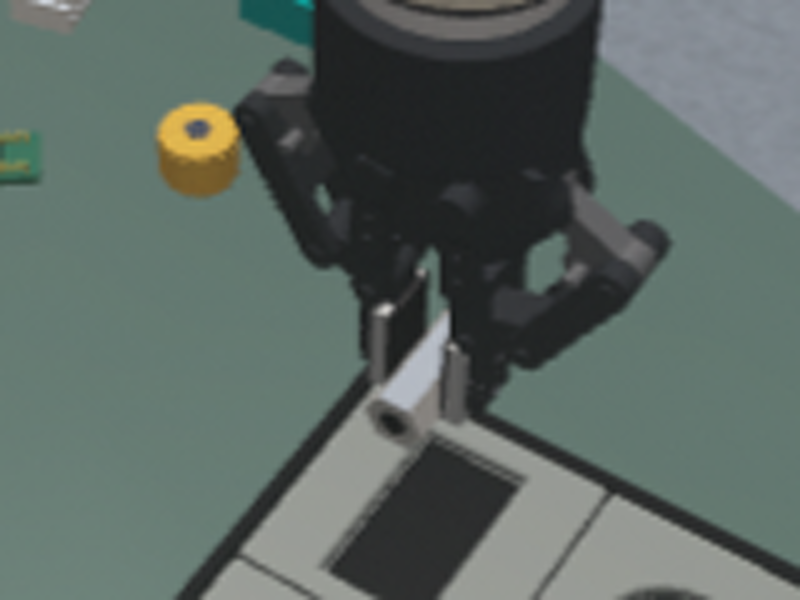

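```bash
python3 -m handwheel '{"dp":[[-0.1,0,-3],[0,0,-2.5],[0,0,-1.2],[0,0,-0.4],[0,0,0],[0,0,0]],"rot":[[0,0,0],[0,0,0],[0,0,0],[0,0,0],[0,0,0],[0,0,0]],"jaw":[1,1,1,1,1,1]}' 
python3 -c "
from h import *
st((507.8,98,32.3),-72)
d=grab('scene');crop(d,300,220,400,320,7,'s7')"
```

```text
time_s: 6.3
ee_pos: [0.5081, 0.098, 0.0329]
eef_rot: [0.0, 0.988, 0.156, 0.001]
contact_force: [-0.3, 0.1, -1.0]
finger_gap: 0.0179
t 6.3 p mm [508.1  98.   32.9] jaw -72.0 tilt [ 0.002  0.    -1.   ] gap 17.9 F [-0.3  0.1 -1. ]
dp cm [-0.03  0.   -0.06] dyaw 0.0
```

View pics/s7.png

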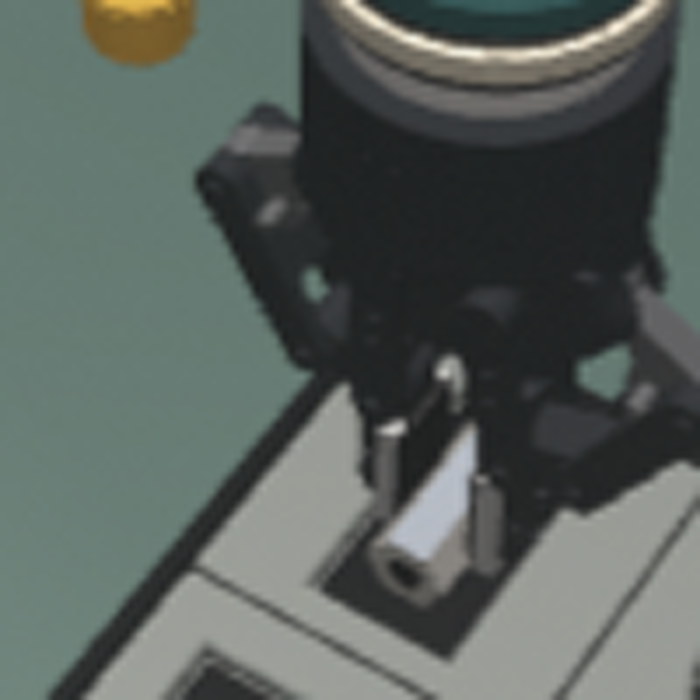

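```bash
python3 -m handwheel '{"dp":[[0,0,-0.05],[0,0,0],[0,0,0],[0,0,0],[0,0,0]],"rot":[[0,0,0],[0,0,0],[0,0,0],[0,0,0],[0,0,0]],"jaw":[1,1,0.4,0.1,0.1]}' 
python3 -c "
from h import *
st((508,98,32.3),-72)"
python3 -m handwheel '{"dp":[[0,0,2],[0,0,4],[0,-1,4]],"rot":[[0,0,0],[0,0,0],[0,0,0]],"jaw":[0.1,0.1,-0.2]}' 
python3 -c "
from h import *
st((447.4,-295.9,30),-97.5)
d=grab('scene');crop(d,270,240,470,420,4,'s8')"
```

```text
time_s: 6.98
ee_pos: [0.5074, 0.0974, 0.0311]
eef_rot: [0.001, 0.988, 0.156, 0.0]
contact_force: [2.1, -3.2, -3.8]
finger_gap: 0.0292
t 6.97 p mm [507.4  97.4  31.1] jaw -72.0 tilt [ 0.001 -0.001 -1.   ] gap 29.2 F [ 2.1 -3.2 -3.8]
dp cm [0.06 0.06 0.12] dyaw 0.0
time_s: 7.35
ee_pos: [0.5065, 0.089, 0.1323]
eef_rot: [-0.001, 0.988, 0.157, -0.001]
contact_force: [0.1, -0.5, 0.0]
finger_gap: 0.0514
t 7.35 p mm [506.5  89.  132.3] jaw -71.9 tilt [-0.002  0.002 -1.   ] gap 51.4 F [ 0.1 -0.5  0. ]
dp cm [ -5.91 -38.49 -10.23] dyaw -25.6
```

View pics/s8.png

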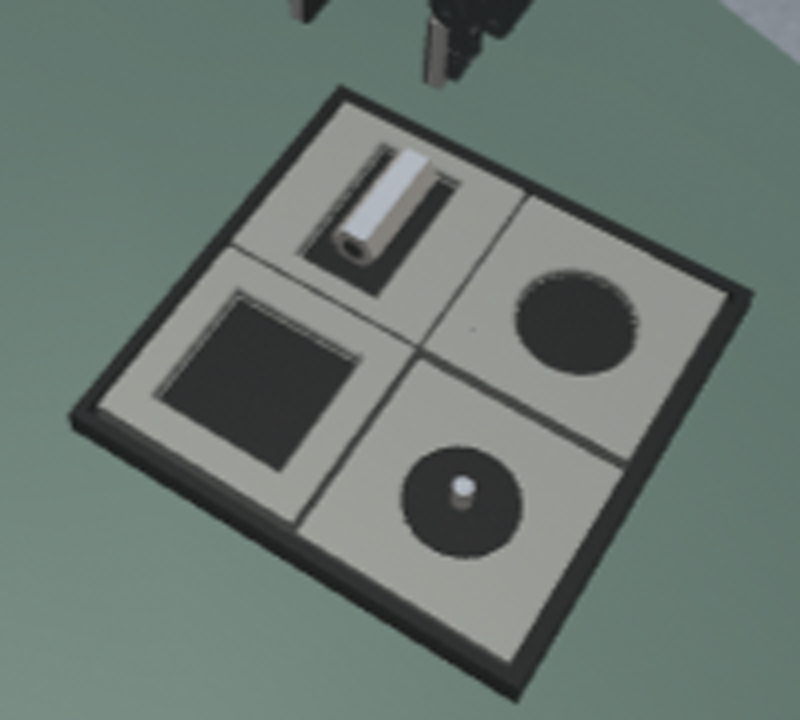

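```bash
python3 -m handwheel '{"dp":[[-0.5,-3.5,0],[-0.5,-3.5,0],[-0.5,-3.5,0],[-0.5,-3.5,0],[-0.5,-3.5,0],[-0.5,-3.5,0],[-0.6,-3.5,0],[-0.6,-3.5,-1],[-0.6,-3.5,-1],[-0.6,-3.5,-1],[-0.5,-3.5,-1],[0,0,0]],"rot":[[0,0,-2.4],[0,0,-2.4],[0,0,-2.4],[0,0,-2.4],[0,0,-2.4],[0,0,-2.4],[0,0,-2.4],[0,0,-2.4],[0,0,-2.4],[0,0,-2.4],[0,0,-1.6],[0,0,0]],"jaw":[-0.45,-0.45,-0.45,-0.45,-0.45,-0.45,-0.45,-0.45,-0.45,-0.45,-0.45,-0.45]}' 
python3 -c "
from h import *
st((447.4,-295.9,30),-97.5)
d=grab('top','t9');crop(d,180,180,280,280,7,'t10');crop(d,380,210,540,320,5,'t11')"
```

```text
time_s: 8.9
ee_pos: [0.4474, -0.2981, 0.0905]
eef_rot: [-0.001, 0.998, -0.068, -0.001]
contact_force: [-0.2, 1.0, -0.2]
finger_gap: 0.0617
t 8.9 p mm [ 447.4 -298.1   90.5] jaw -97.8 tilt [-0.001  0.002 -1.   ] gap 61.7 F [-0.2  1.  -0.2]
dp cm [-0.    0.22 -6.05] dyaw 0.3
```

View pics/t10.png

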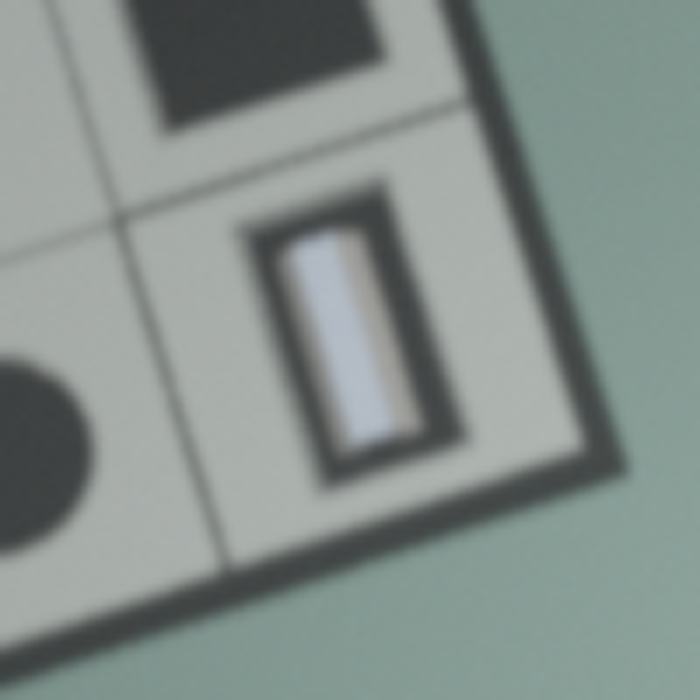

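View pics/t11.png

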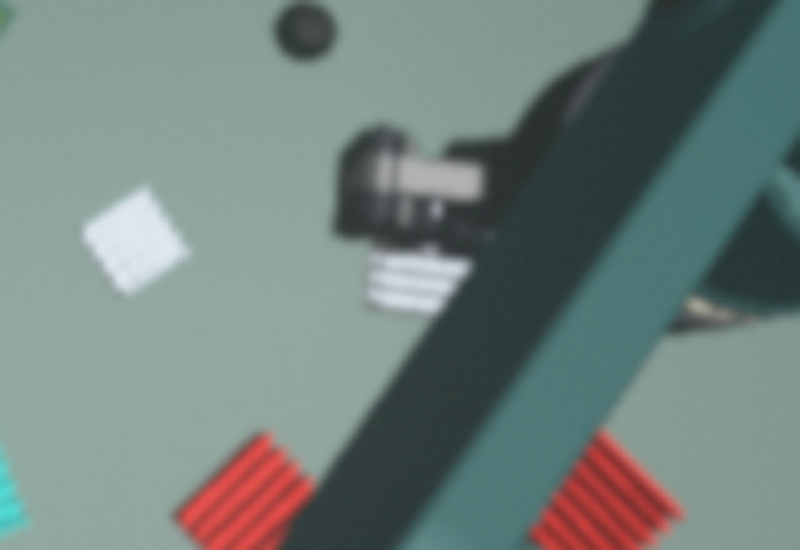

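```bash
python3 -m handwheel '{"dp":[[0,0.2,-2.5],[0,0,-2.5],[0,0,-1.6],[0,0,0],[0,0,0],[0,0,0],[0,0,0],[0,0,0],[0,0,0],[0,0,0]],"rot":[[0,0,0],[0,0,0],[0,0,0],[0,0,0],[0,0,0],[0,0,0],[0,0,0],[0,0,0],[0,0,0],[0,0,0]],"jaw":[-0.45,-0.45,-0.45,-0.45,0.3,0.6,0.6,0.6,0.6,0.6]}' 50
python3 -c "
from h import *
st()
d=grab('scene');crop(d,210,80,340,200,6,'s12')"
```

```text
time_s: 10.2
ee_pos: [0.4492, -0.2957, 0.027]
eef_rot: [0.001, 0.998, -0.066, 0.001]
contact_force: [0.2, 0.9, 6.2]
finger_gap: 0.0388
t 10.2 p mm [ 449.2 -295.7   27. ] jaw -97.6 tilt [ 0.003 -0.002 -1.   ] gap 38.8 F [0.2 0.9 6.2]
```

View pics/s12.png

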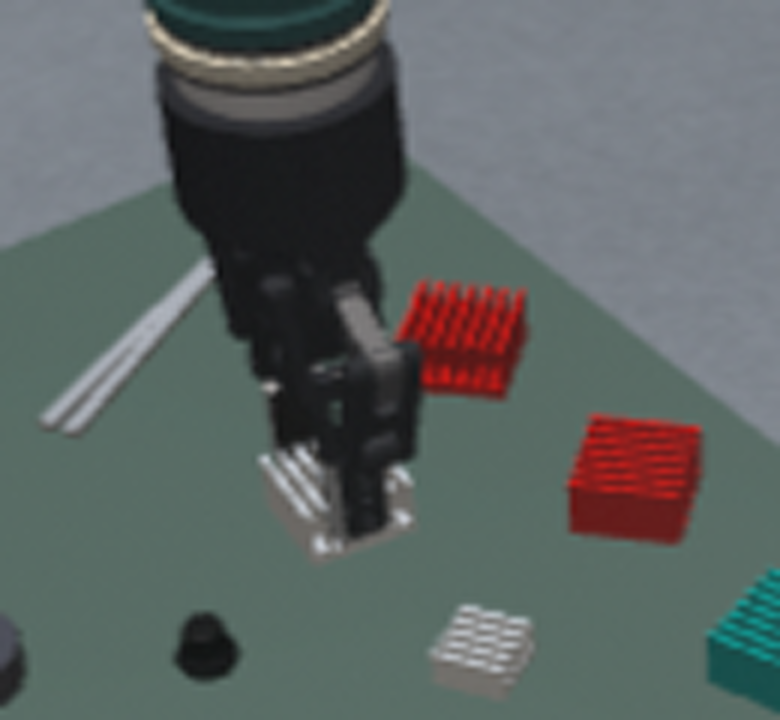

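```bash
python3 -m handwheel '{"dp":[[0,0,1],[0,0,3],[0,0,4],[0,0,0]],"rot":[[0,0,0],[0,0,0],[0,0,0],[0,0,0]],"jaw":[1,1,1,1]}' 50
python3 -c "
from h import *
st((594,124.8,36),-72)
d=grab('scene');crop(d,210,60,340,180,6,'s13')"
```

```text
time_s: 10.75
ee_pos: [0.45, -0.2967, 0.1095]
eef_rot: [0.002, 0.998, -0.066, 0.003]
contact_force: [0.5, -1.1, -0.2]
finger_gap: 0.0385
t 10.75 p mm [ 450.  -296.7  109.5] jaw -97.6 tilt [ 0.006 -0.005 -1.   ] gap 38.5 F [ 0.5 -1.1 -0.2]
dp cm [14.4  42.15 -7.35] dyaw 25.6
```

View pics/s13.png

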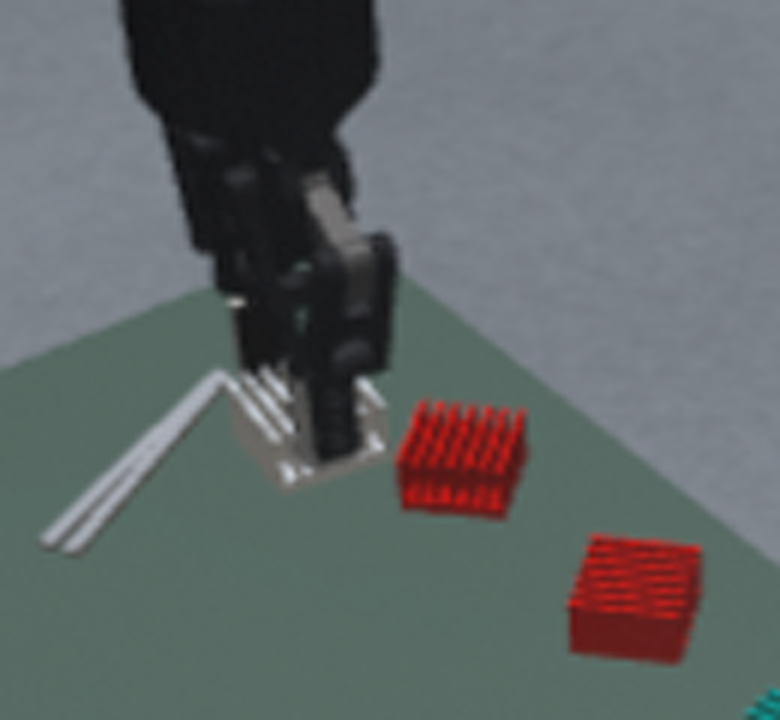

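```bash
python3 -m handwheel '{"dp":[[1.2,3.5,0],[1.2,3.5,0],[1.2,3.5,0],[1.2,3.5,0],[1.2,3.5,0],[1.2,3.5,0],[1.2,3.5,0],[1.2,3.5,0],[1.2,3.5,0],[1.2,3.5,0],[1.2,3.5,0],[1.2,3.5,0]],"rot":[[0,0,2.1],[0,0,2.1],[0,0,2.1],[0,0,2.1],[0,0,2.1],[0,0,2.1],[0,0,2.1],[0,0,2.1],[0,0,2.1],[0,0,2.1],[0,0,2.1],[0,0,2.1]],"jaw":[1,1,1,1,1,1,1,1,1,1,1,1]}' 50
python3 -m handwheel '{"dp":[[0,0,-1],[0,0,0],[0,0,0]],"rot":[[0,0,0],[0,0,0],[0,0,0]],"jaw":[1,1,1]}' 50
python3 -c "
from h import *
st((594.5,124.8,36),-72)
d=grab('scene');crop(d,260,230,420,370,5,'s14')"
```

```text
time_s: 12.3
ee_pos: [0.5911, 0.1259, 0.1028]
eef_rot: [0.0, 0.988, 0.154, -0.002]
contact_force: [0.4, 0.5, -0.6]
finger_gap: 0.0385
time_s: 12.68
ee_pos: [0.5914, 0.1239, 0.0944]
eef_rot: [0.0, 0.988, 0.152, -0.001]
contact_force: [-0.1, 0.1, 0.4]
finger_gap: 0.0387
t 12.68 p mm [591.4 123.9  94.4] jaw -72.5 tilt [-0.002 -0.001 -1.   ] gap 38.7 F [-0.1  0.1  0.4]
dp cm [ 0.31  0.09 -5.84] dyaw 0.5
```

View pics/s14.png

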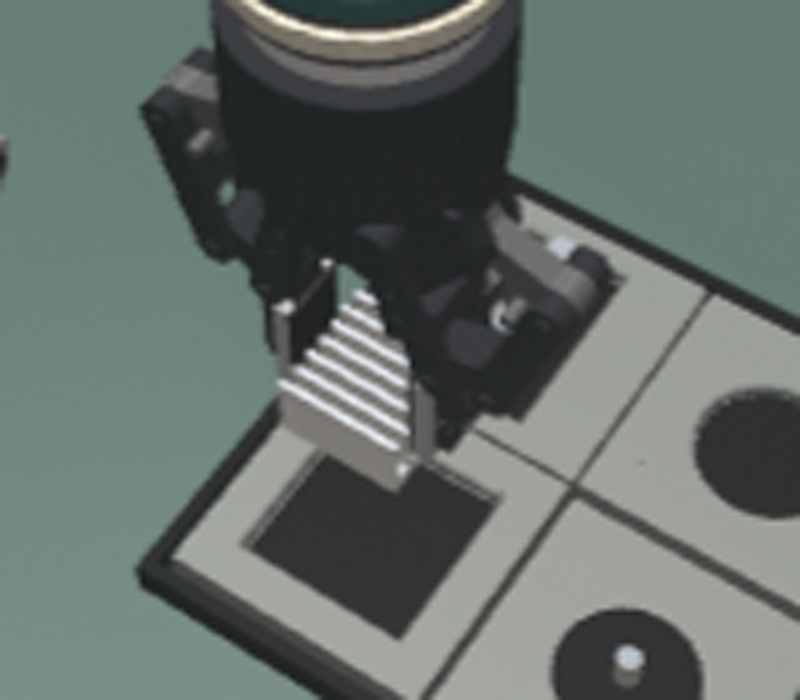

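```bash
python3 -m handwheel '{"dp":[[0.3,0.1,-2.5],[0,0,-2],[0,0,-1],[0,0,0],[0,0,0]],"rot":[[0,0,0],[0,0,0],[0,0,0],[0,0,0],[0,0,0]],"jaw":[1,1,1,1,1]}' 50
python3 -c "
from h import *
st((594.5,124.8,36),-72)
d=grab('scene');crop(d,260,230,420,370,5,'s15')"
```

```text
time_s: 13.35
ee_pos: [0.5957, 0.126, 0.0412]
eef_rot: [0.0, 0.988, 0.153, 0.001]
contact_force: [0.1, 1.3, 0.3]
finger_gap: 0.0386
t 13.35 p mm [595.7 126.   41.2] jaw -72.4 tilt [ 0.001  0.    -1.   ] gap 38.6 F [0.1 1.3 0.3]
dp cm [-0.12 -0.12 -0.52] dyaw 0.4
```

View pics/s15.png

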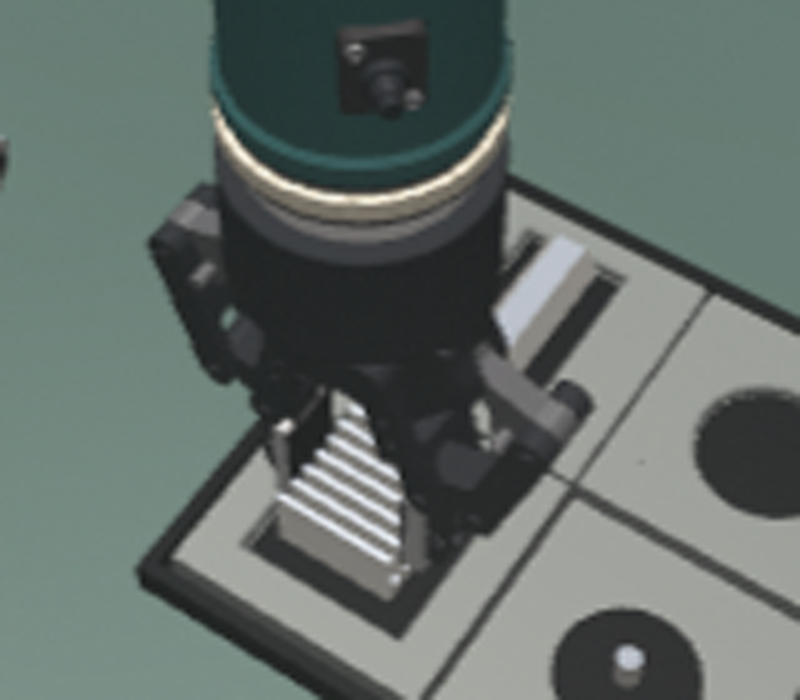

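```bash
python3 -m handwheel '{"dp":[[0,0,-0.45],[0,0,0],[0,0,0]],"rot":[[0,0,0],[0,0,0],[0,0,0]],"jaw":[1,1,1]}' 50
python3 -m handwheel '{"dp":[[0,0,-0.1],[0,0,0],[0,0,0]],"rot":[[0,0,0],[0,0,0],[0,0,0]],"jaw":[1,1,1]}' 50
python3 -m handwheel '{"dp":[[0,0,-0.1],[0,0,0],[0,0,0]],"rot":[[0,0,0],[0,0,0],[0,0,0]],"jaw":[1,1,1]}' 50

```

```text
time_s: 13.78
ee_pos: [0.5953, 0.126, 0.0361]
eef_rot: [0.0, 0.988, 0.153, 0.0]
contact_force: [-0.7, 0.1, -0.3]
finger_gap: 0.0388
time_s: 14.15
ee_pos: [0.5953, 0.126, 0.036]
eef_rot: [0.0, 0.988, 0.153, 0.0]
contact_force: [-2.7, -0.1, 5.3]
finger_gap: 0.0388
time_s: 14.52
ee_pos: [0.5953, 0.126, 0.036]
eef_rot: [0.0, 0.988, 0.153, 0.0]
contact_force: [-4.7, 0.7, 8.9]
finger_gap: 0.0386
```

```bash
python3 -m handwheel '{"dp":[[0,0,0.2],[0,0,0],[0,0,0],[0,0,0],[0,0,2],[0,0,4],[0,0,4],[0,-2,1]],"rot":[[0,0,0],[0,0,0],[0,0,0],[0,0,0],[0,0,0],[0,0,0],[0,0,0],[0,0,0]],"jaw":[0.5,-0.3,-0.3,-0.3,-0.3,-0.3,-0.3,-0.3]}' 50
python3 -c "
from h import *
st((462,-86.3,26),-108)
d=grab('scene');crop(d,260,230,460,410,4,'s16')"
```

```text
time_s: 15.52
ee_pos: [0.5974, 0.1067, 0.1516]
eef_rot: [0.0, 0.988, 0.154, 0.005]
contact_force: [-0.2, -0.7, -0.1]
finger_gap: 0.0553
t 15.53 p mm [597.4 106.7 151.6] jaw -72.3 tilt [ 0.009  0.001 -1.   ] gap 55.3 F [-0.2 -0.7 -0.1]
dp cm [-13.54 -19.3  -12.56] dyaw -35.7
```

View pics/s16.png

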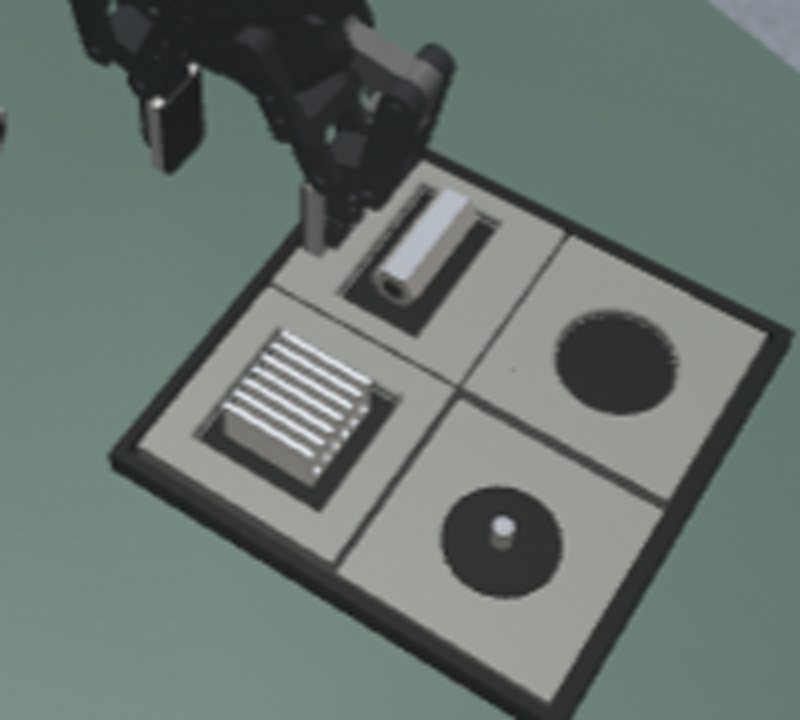

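```bash
python3 -m handwheel '{"dp":[[-2.2,-3.2,0],[-2.2,-3.2,0],[-2.3,-3.2,-1],[-2.3,-3.2,-2],[-2.3,-3.2,-2],[-2.2,-3.2,-2],[0,0,0],[0,0,0]],"rot":[[0,0,0],[0,0,0],[0,0,0],[0,0,0],[0,0,0],[0,0,0],[0,0,0],[0,0,0]],"jaw":[-0.2,-0.2,-0.2,-0.2,-0.2,-0.2,-0.2,-0.2]}' 50
python3 -c "
from h import *
st((462,-86.3,24),-72)
d=grab('top');crop(d,180,140,290,260,6,'t17')
d=grab('scene');crop(d,260,140,380,250,6,'s17')"
```

```text
time_s: 16.58
ee_pos: [0.4601, -0.0861, 0.0756]
eef_rot: [-0.0, 0.988, 0.152, -0.0]
contact_force: [0.9, -0.3, 0.0]
finger_gap: 0.0515
t 16.57 p mm [460.1 -86.1  75.6] jaw -72.5 tilt [-0.     0.001 -1.   ] gap 51.5 F [ 0.9 -0.3  0. ]
dp cm [ 0.19 -0.02 -5.16] dyaw 0.5
```

View pics/t17.png

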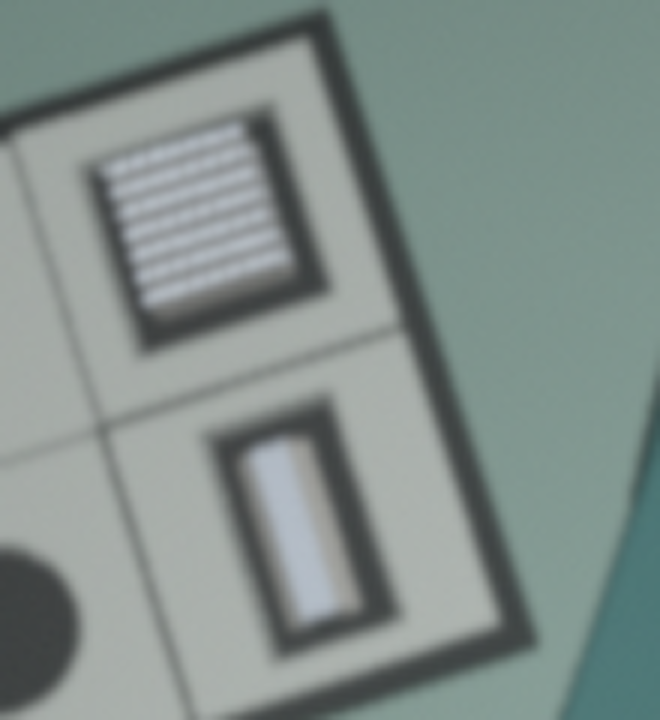

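View pics/s17.png

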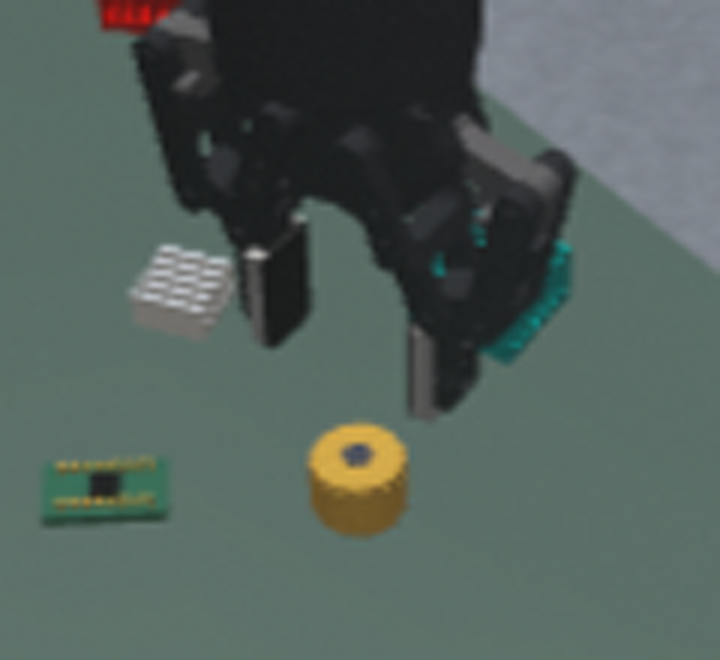

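```bash
python3 -m handwheel '{"dp":[[0.2,0,-2],[0,0,-2],[0,0,-1.1],[0,0,0],[0,0,0],[0,0,0],[0,0,0],[0,0,0],[0,0,0],[0,0,0],[0,0,0]],"rot":[[0,0,0],[0,0,0],[0,0,0],[0,0,0],[0,0,0],[0,0,0],[0,0,0],[0,0,0],[0,0,0],[0,0,0],[0,0,0]],"jaw":[-0.2,-0.2,-0.2,-0.2,-0.2,0.3,0.8,1,1,1,1]}' 60
python3 -c "
from h import *
st()"
python3 -m handwheel '{"dp":[[0,0,1],[0,0,3],[0,0,3],[0,0,0]],"rot":[[0,0,0],[0,0,0],[0,0,0],[0,0,0]],"jaw":[1,1,1,1]}' 60
python3 -c "
from h import *
st((480.2,183.5,35),-72)
d=grab('scene');crop(d,260,120,380,230,6,'s18')"
```

```text
time_s: 18.05
ee_pos: [0.463, -0.0863, 0.0261]
eef_rot: [0.0, 0.988, 0.153, 0.001]
contact_force: [-0.1, 0.3, 6.0]
finger_gap: 0.0274
t 18.05 p mm [463.  -86.3  26.1] jaw -72.4 tilt [ 0.002 -0.001 -1.   ] gap 27.4 F [-0.1  0.3  6. ]
time_s: 18.55
ee_pos: [0.4639, -0.0866, 0.0976]
eef_rot: [0.001, 0.988, 0.153, 0.003]
contact_force: [0.6, 0.6, -0.8]
finger_gap: 0.0276
t 18.55 p mm [463.9 -86.6  97.6] jaw -72.4 tilt [ 0.006 -0.002 -1.   ] gap 27.6 F [ 0.6  0.6 -0.8]
dp cm [ 1.63 27.01 -6.26] dyaw 0.4
```

View pics/s18.png

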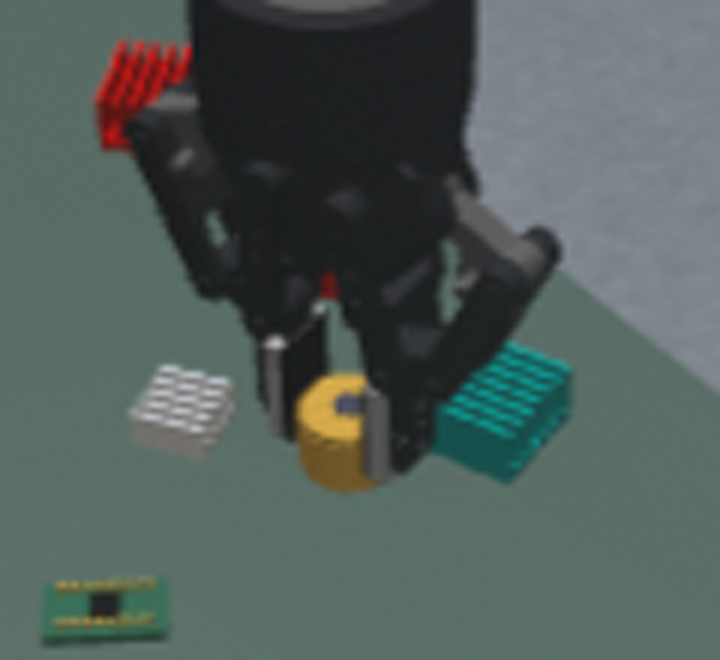

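```bash
python3 -m handwheel '{"dp":[[0.2,3,0],[0.2,3,0],[0.2,3,0],[0.2,3,0],[0.2,3,0],[0.2,3,0],[0.2,3,0],[0.1,3,0],[0.1,3,0],[0,0,0],[0,0,0]],"rot":[[0,0,0],[0,0,0],[0,0,0],[0,0,0],[0,0,0],[0,0,0],[0,0,0],[0,0,0],[0,0,0],[0,0,0],[0,0,0]],"jaw":[1,1,1,1,1,1,1,1,1,1,1]}' 60
python3 -c "
from h import *
st((480.2,183.5,36.5),-72)
d=grab('scene');crop(d,340,220,480,350,6,'s19')"
```

```text
time_s: 19.98
ee_pos: [0.4772, 0.1833, 0.0934]
eef_rot: [0.001, 0.988, 0.153, -0.001]
contact_force: [0.6, -1.3, -0.6]
finger_gap: 0.0274
t 19.98 p mm [477.2 183.3  93.4] jaw -72.4 tilt [-0.003 -0.001 -1.   ] gap 27.4 F [ 0.6 -1.3 -0.6]
dp cm [ 0.3   0.02 -5.69] dyaw 0.4
```

View pics/s19.png

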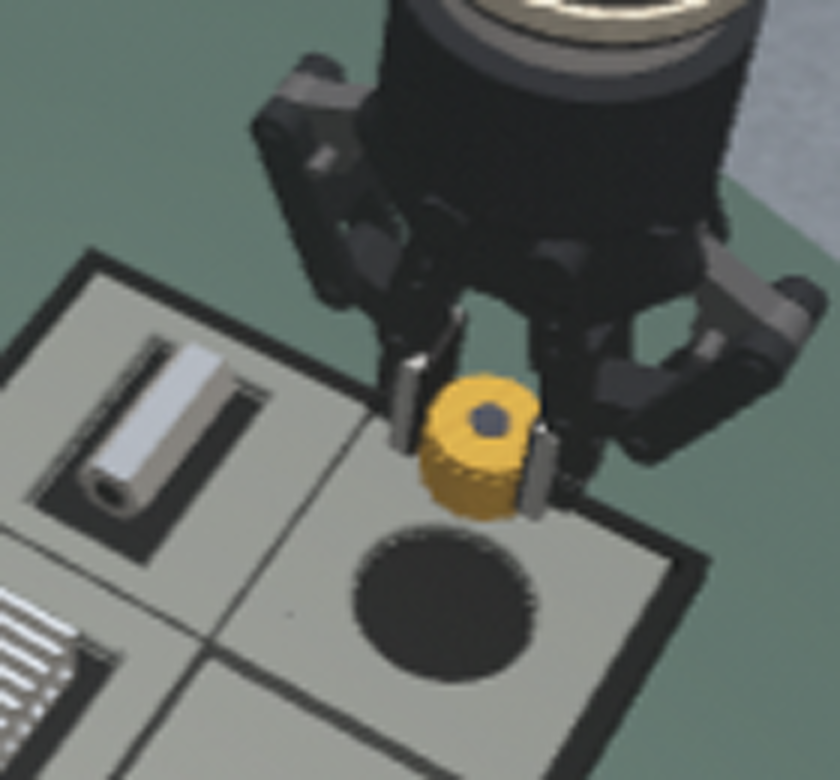

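```bash
python3 -m handwheel '{"dp":[[0.3,0,-2],[0,0,-2],[0,0,-1.4],[0,0,-0.2],[0,0,0],[0,0,0]],"rot":[[0,0,0],[0,0,0],[0,0,0],[0,0,0],[0,0,0],[0,0,0]],"jaw":[1,1,1,1,1,1]}' 60
python3 -m handwheel '{"dp":[[0,0,-0.1],[0,0,0],[0,0,0]],"rot":[[0,0,0],[0,0,0],[0,0,0]],"jaw":[1,1,1]}'
python3 -m handwheel '{"dp":[[0,0,-0.1],[0,0,0],[0,0,0]],"rot":[[0,0,0],[0,0,0],[0,0,0]],"jaw":[1,1,1]}' 
python3 -c "
from h import *
d=grab('scene');crop(d,340,220,480,350,6,'s20')"
```

```text
time_s: 20.78
ee_pos: [0.4819, 0.1841, 0.0398]
eef_rot: [-0.0, 0.988, 0.153, 0.001]
contact_force: [-0.6, -0.3, 0.1]
finger_gap: 0.0276
time_s: 21.15
ee_pos: [0.4811, 0.184, 0.0379]
eef_rot: [0.0, 0.988, 0.153, 0.0]
contact_force: [0.5, 0.2, -0.6]
finger_gap: 0.0278
time_s: 21.52
ee_pos: [0.4811, 0.184, 0.0368]
eef_rot: [0.0, 0.988, 0.153, -0.0]
contact_force: [0.0, 1.0, -0.5]
finger_gap: 0.0278
```

View pics/s20.png

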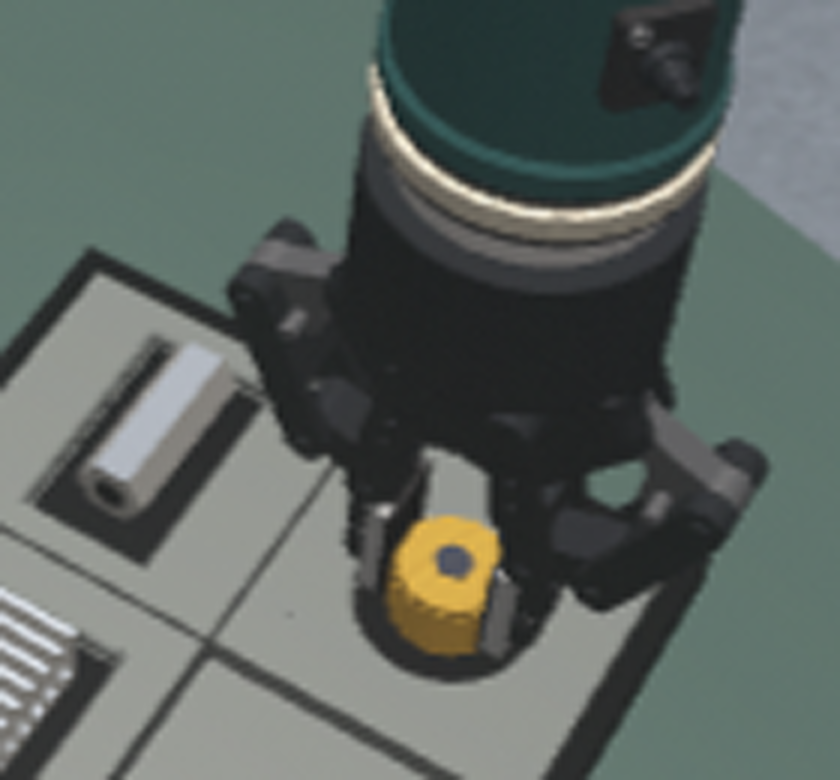

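```bash
python3 -m handwheel '{"dp":[[0,0,-0.15],[0,0,0],[0,0,0]],"rot":[[0,0,0],[0,0,0],[0,0,0]],"jaw":[1,1,1]}'
python3 -m handwheel '{"dp":[[0,0,-0.1],[0,0,0],[0,0,0]],"rot":[[0,0,0],[0,0,0],[0,0,0]],"jaw":[1,1,1]}'
```

```text
time_s: 21.95
ee_pos: [0.4811, 0.184, 0.0353]
eef_rot: [0.0, 0.988, 0.153, -0.0]
contact_force: [0.4, -1.2, -1.0]
finger_gap: 0.0275
time_s: 22.32
ee_pos: [0.4812, 0.184, 0.0351]
eef_rot: [0.0, 0.988, 0.153, 0.0]
contact_force: [-2.6, -0.2, 5.9]
finger_gap: 0.0276
```

Floor contact at 35.1 mm, where 35 was expected. I release here.

```bash
python3 -m handwheel '{"dp":[[0,0,0.1],[0,0,0],[0,0,0],[0,0,0],[0,0,2],[0,0,4],[0,0,4]],"rot":[[0,0,0],[0,0,0],[0,0,0],[0,0,0],[0,0,0],[0,0,0],[0,0,0]],"jaw":[0.5,-0.1,-0.1,-0.1,-0.1,-0.1,-0.4]}'
python3 -c "
from h import *
st((593.5,-301.5,100),-72)
d=grab('scene');crop(d,280,220,480,390,4,'s21')"
```

```text
time_s: 23.2
ee_pos: [0.4808, 0.1839, 0.136]
eef_rot: [0.0, 0.988, 0.153, -0.0]
contact_force: [0.5, -0.3, -0.2]
finger_gap: 0.0594
t 23.2 p mm [480.8 183.9 136. ] jaw -72.4 tilt [-0.001 -0.    -1.   ] gap 59.4 F [ 0.5 -0.3 -0.2]
dp cm [ 11.27 -48.54  -3.6 ] dyaw 0.4
```

View pics/s21.png

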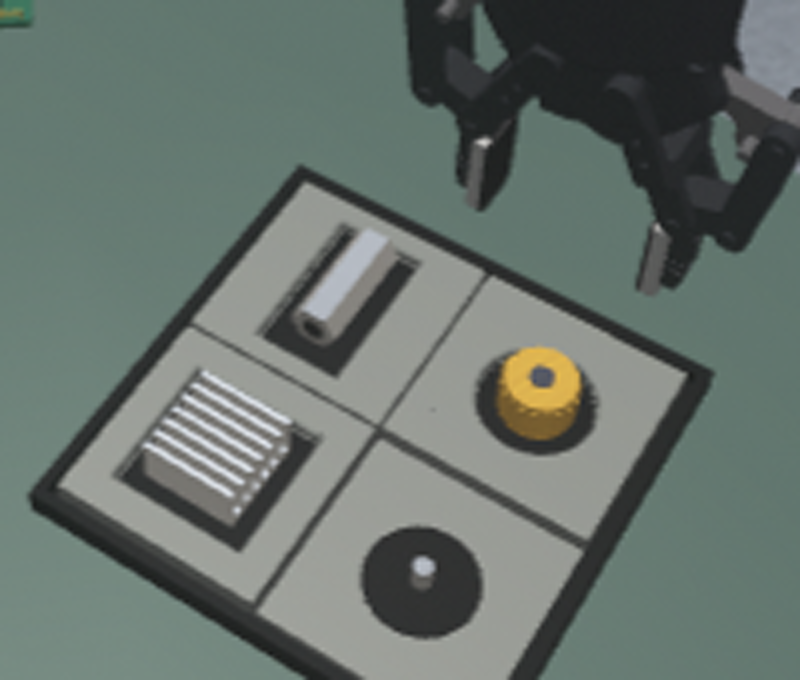

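```bash
python3 -m handwheel '{"dp":[[0.9,-4,0],[0.9,-4,0],[0.9,-4,0],[0.9,-4,0],[0.9,-4,0],[0.9,-4,0],[0.9,-4,0],[1,-4,-1],[1,-4,-1],[1,-4,-1],[1,-4.2,-1],[1,-4.2,-1]],"rot":[[0,0,0],[0,0,0],[0,0,0],[0,0,0],[0,0,0],[0,0,0],[0,0,0],[0,0,0],[0,0,0],[0,0,0],[0,0,0],[0,0,0]],"jaw":[-0.7,-0.7,-0.7,-0.7,-0.7,-0.7,-0.7,-0.7,-0.7,-0.7,-0.7,-0.7]}'
python3 -m handwheel '{"dp":[[0,0,0],[0,0,0]],"rot":[[0,0,0],[0,0,0]],"jaw":[-0.7,-0.7]}'
python3 -c "
from h import *
st((593.5,-301.5,21.5),-72)
d=grab('top');crop(d,130,140,280,290,5,'t22')
d=grab('scene');crop(d,150,110,270,230,6,'s22')"
```

```text
time_s: 24.75
ee_pos: [0.5944, -0.3014, 0.0846]
eef_rot: [-0.0, 0.988, 0.153, 0.0]
contact_force: [1.2, 1.1, 0.1]
finger_gap: 0.0729
time_s: 25.0
ee_pos: [0.594, -0.2996, 0.0849]
eef_rot: [-0.001, 0.988, 0.153, -0.0]
contact_force: [0.4, -0.2, 0.2]
finger_gap: 0.0727
t 25.0 p mm [ 594.  -299.6   84.9] jaw -72.4 tilt [-0.001  0.001 -1.   ] gap 72.7 F [ 0.4 -0.2  0.2]
dp cm [-0.05 -0.19 -6.34] dyaw 0.4
```

View pics/t22.png

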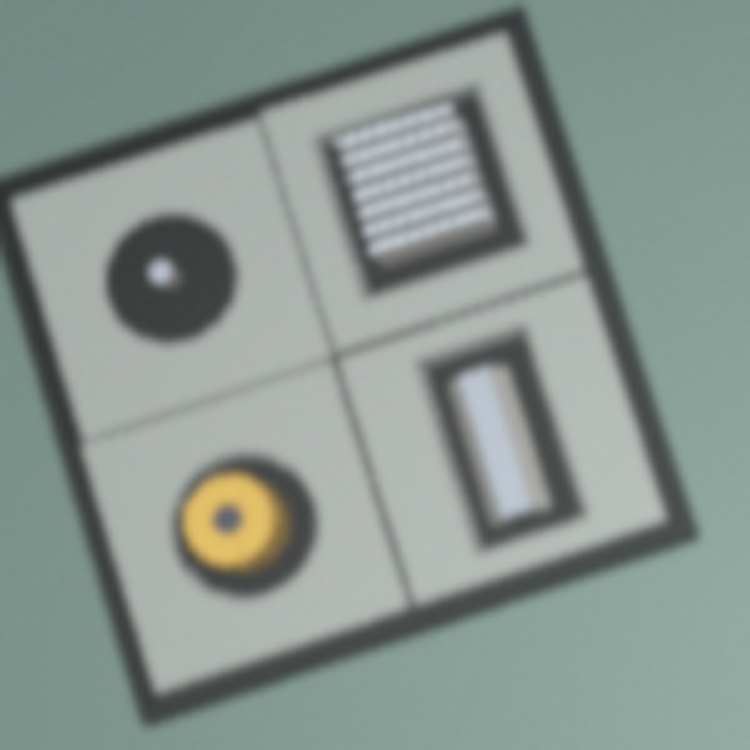

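View pics/s22.png

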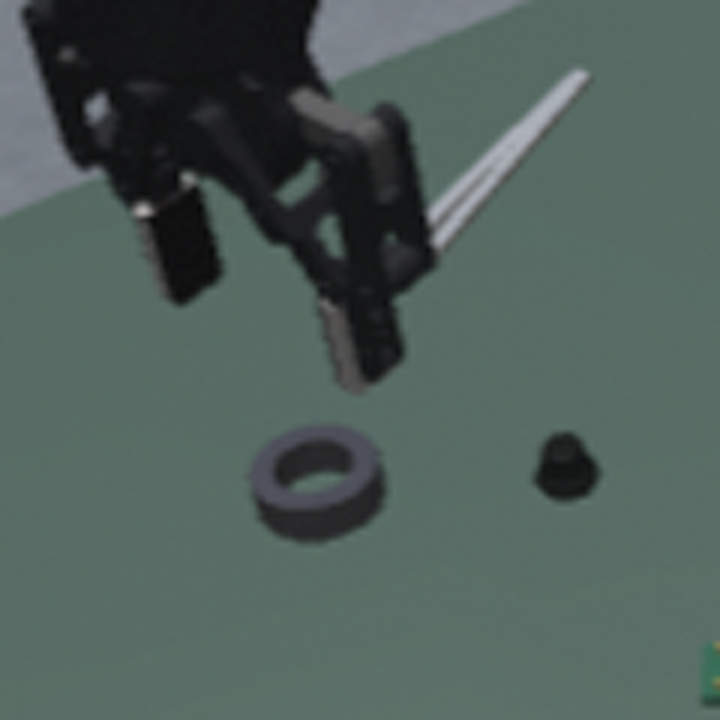

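```bash
python3 -m handwheel '{"dp":[[0,-0.2,-2.5],[0,0,-2.5],[0,0,-1.3],[0,0,0],[0,0,0],[0,0,0],[0,0,0],[0,0,0],[0,0,0],[0,0,0],[0,0,0],[0,0,0]],"rot":[[0,0,0],[0,0,0],[0,0,0],[0,0,0],[0,0,0],[0,0,0],[0,0,0],[0,0,0],[0,0,0],[0,0,0],[0,0,0],[0,0,0]],"jaw":[-0.5,-0.5,-0.5,-0.5,-0.5,-0.2,0.1,0.5,0.8,0.8,0.8,0.8]}' 50
python3 -c "
from h import *
st()
d=grab('scene');crop(d,150,110,270,230,6,'s23')"
```

```text
time_s: 26.6
ee_pos: [0.5951, -0.3027, 0.0242]
eef_rot: [0.001, 0.988, 0.153, 0.001]
contact_force: [0.0, -0.7, 5.5]
finger_gap: 0.041
t 26.6 p mm [ 595.1 -302.7   24.2] jaw -72.4 tilt [ 0.003 -0.002 -1.   ] gap 41.0 F [ 0.  -0.7  5.5]
```

View pics/s23.png

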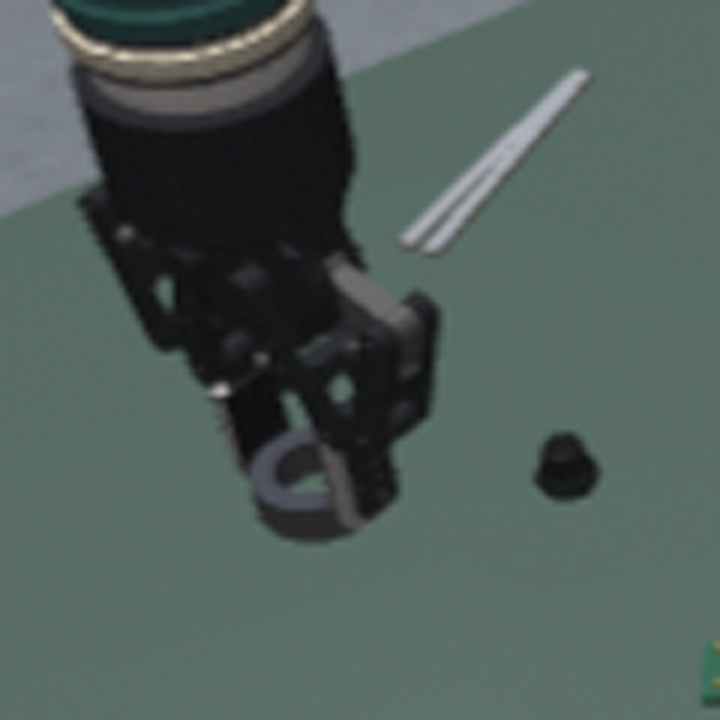

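```bash
python3 -m handwheel '{"dp":[[0,0,1],[0,0,3],[0,0,4],[0,0,0]],"rot":[[0,0,0],[0,0,0],[0,0,0],[0,0,0]],"jaw":[1,1,1,1]}' 50
python3 -m handwheel '{"dp":[[-0.2,4.2,0],[-0.2,4.3,0],[-0.2,4.3,0],[-0.2,4.3,0],[-0.2,4.3,0],[-0.2,4.3,0],[-0.2,4.3,0],[-0.2,4.3,0],[-0.2,4.3,0],[-0.2,4.3,0],[-0.3,4.3,0],[-0.3,4.3,0]],"rot":[[0,0,0],[0,0,0],[0,0,0],[0,0,0],[0,0,0],[0,0,0],[0,0,0],[0,0,0],[0,0,0],[0,0,0],[0,0,0],[0,0,0]],"jaw":[1,1,1,1,1,1,1,1,1,1,1,1]}'
python3 -m handwheel '{"dp":[[0,0,0],[0,0,0],[0,0,0]],"rot":[[0,0,0],[0,0,0],[0,0,0]],"jaw":[1,1,1]}'
python3 -c "
from h import *
st((566.5,211.5,48),-72)
d=grab('scene');crop(d,320,250,480,410,5,'s24')"
```

```text
time_s: 27.15
ee_pos: [0.5962, -0.3034, 0.1072]
eef_rot: [0.003, 0.988, 0.153, 0.003]
contact_force: [1.4, -0.7, -0.5]
finger_gap: 0.0411
time_s: 28.65
ee_pos: [0.5669, 0.214, 0.1004]
eef_rot: [0.0, 0.988, 0.153, -0.002]
contact_force: [0.4, 1.3, -0.9]
finger_gap: 0.0413
time_s: 29.02
ee_pos: [0.568, 0.2116, 0.1017]
eef_rot: [0.0, 0.988, 0.152, -0.001]
contact_force: [0.1, 0.5, -1.6]
finger_gap: 0.0408
t 29.02 p mm [568.  211.6 101.7] jaw -72.5 tilt [-0.001 -0.001 -1.   ] gap 40.8 F [ 0.1  0.5 -1.6]
dp cm [-0.15 -0.01 -5.37] dyaw 0.5
```

View pics/s24.png

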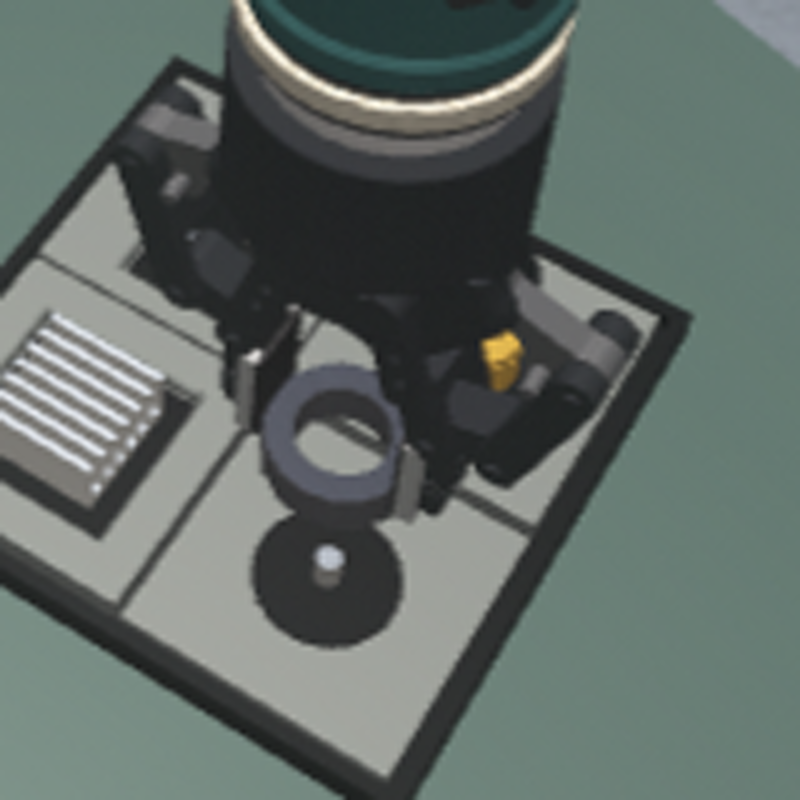

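```bash
python3 -c "
from h import *
d=load('scene');c=lambda p:(np.array(p)+.5)/5-.5+[320,250]
print(toW(d,c([(342,433)]),.0935),toW(d,c([(329,557)]),.021))"
```

```text
[[0.56829057 0.21232749 0.0935    ]] [[0.56548899 0.21134749 0.021     ]]
```

Core centre is (568.3, 212.3) and the post is (565.5, 211.3). I shift about −2 mm in x and descend.

```bash
python3 -m handwheel '{"dp":[[-0.2,-0.1,-2],[0,0,-2],[0,0,-0.7],[0,0,0],[0,0,0]],"rot":[[0,0,0],[0,0,0],[0,0,0],[0,0,0],[0,0,0]],"jaw":[1,1,1,1,1]}'
python3 -c "
from h import *
st((566.5,211.5,34),-72)
d=grab('scene');crop(d,340,310,440,410,7,'s25')"
```

```text
time_s: 29.7
ee_pos: [0.5669, 0.2119, 0.0564]
eef_rot: [-0.0, 0.988, 0.153, 0.001]
contact_force: [0.5, 0.1, 0.0]
finger_gap: 0.0412
t 29.7 p mm [566.9 211.9  56.4] jaw -72.4 tilt [ 0.002  0.    -1.   ] gap 41.2 F [0.5 0.1 0. ]
dp cm [-0.04 -0.04 -2.24] dyaw 0.4
```

View pics/s25.png

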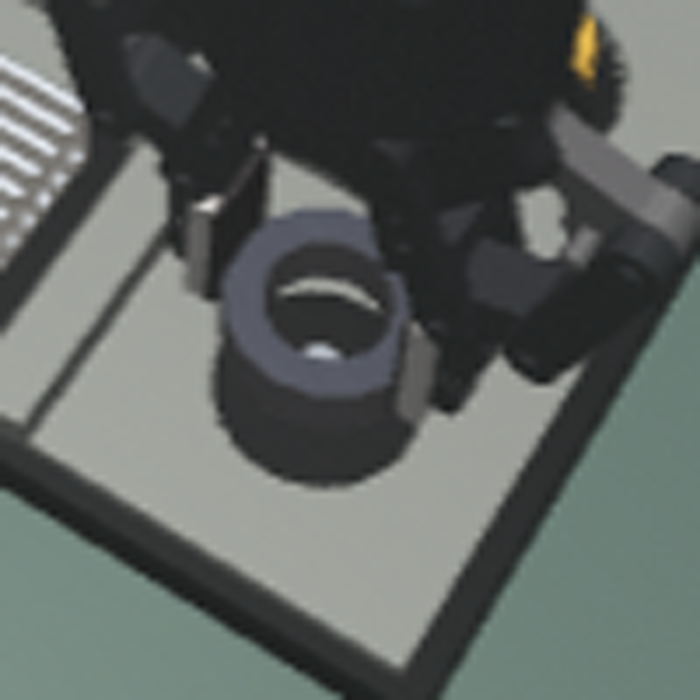

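```bash
python3 -m handwheel '{"dp":[[0,0,-1],[0,0,-0.8],[0,0,0],[0,0,0],[0,0,0]],"rot":[[0,0,0],[0,0,0],[0,0,0],[0,0,0],[0,0,0]],"jaw":[1,1,1,1,1]}'
python3 -m handwheel '{"dp":[[0,0,-0.2],[0,0,0],[0,0,0]],"rot":[[0,0,0],[0,0,0],[0,0,0]],"jaw":[1,1,1]}'
```

```text
time_s: 30.38
ee_pos: [0.5664, 0.2121, 0.0377]
eef_rot: [0.0, 0.988, 0.153, 0.0]
contact_force: [-0.5, 0.4, -0.8]
finger_gap: 0.041
time_s: 30.75
ee_pos: [0.5662, 0.2119, 0.0353]
eef_rot: [0.0, 0.988, 0.153, 0.0]
contact_force: [0.3, 0.3, -1.5]
finger_gap: 0.041
```

```bash
python3 -m handwheel '{"dp":[[0,0,-0.15],[0,0,0],[0,0,0]],"rot":[[0,0,0],[0,0,0],[0,0,0]],"jaw":[1,1,1]}'
python3 -m handwheel '{"dp":[[0,0,-0.15],[0,0,0],[0,0,0]],"rot":[[0,0,0],[0,0,0],[0,0,0]],"jaw":[1,1,1]}'
```

```text
time_s: 31.12
ee_pos: [0.5661, 0.212, 0.0338]
eef_rot: [0.0, 0.988, 0.153, -0.0]
contact_force: [-0.3, 0.3, -1.0]
finger_gap: 0.0409
time_s: 31.5
ee_pos: [0.5663, 0.212, 0.0332]
eef_rot: [0.0, 0.988, 0.153, 0.0]
contact_force: [-2.4, -0.9, 5.1]
finger_gap: 0.0413
```

Contact at 33.2 mm, as expected. I release and retreat upward, then back clear of the view.

```bash
python3 -m handwheel '{"dp":[[0,0,0.1],[0,0,0],[0,0,0],[0,0,0],[0,0,2],[0,0,4],[0,0,4],[0,0,4]],"rot":[[0,0,0],[0,0,0],[0,0,0],[0,0,0],[0,0,0],[0,0,0],[0,0,0],[0,0,0]],"jaw":[0.4,-0.4,-0.4,-0.4,-0.4,-0.4,-0.4,-0.4]}'
python3 -m handwheel '{"dp":[[-1,-5,0],[-1,-5,0],[-1,-5,0],[-1,-5,0],[-1,-5,0],[-1,-5,0],[-1,-5,0],[-1,-5,0],[0,0,0]],"rot":[[0,0,0],[0,0,0],[0,0,0],[0,0,0],[0,0,0],[0,0,0],[0,0,0],[0,0,0],[0,0,0]],"jaw":[-0.4,-0.4,-0.4,-0.4,-0.4,-0.4,-0.4,-0.4,-0.4]}'
python3 -c "
from h import *
st()
d=grab('top','t26');crop(d,120,130,280,290,4,'t27')
d=grab('scene','s26');crop(d,280,250,480,420,4,'s27')"
```

```text
time_s: 32.5
ee_pos: [0.5664, 0.212, 0.1765]
eef_rot: [-0.0, 0.988, 0.153, 0.001]
contact_force: [0.1, -0.4, -0.1]
finger_gap: 0.0598
time_s: 33.62
ee_pos: [0.4856, -0.1913, 0.175]
eef_rot: [0.001, 0.989, 0.15, 0.001]
contact_force: [-0.5, 1.1, -0.2]
finger_gap: 0.0601
t 33.62 p mm [ 485.6 -191.3  175. ] jaw -72.7 tilt [ 0.002 -0.002 -1.   ] gap 60.1 F [-0.5  1.1 -0.2]
```

View pics/t27.png

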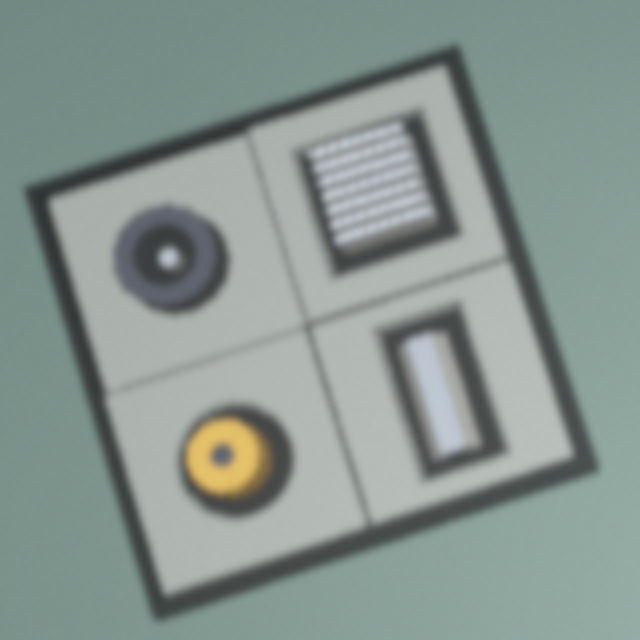

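View pics/s27.png

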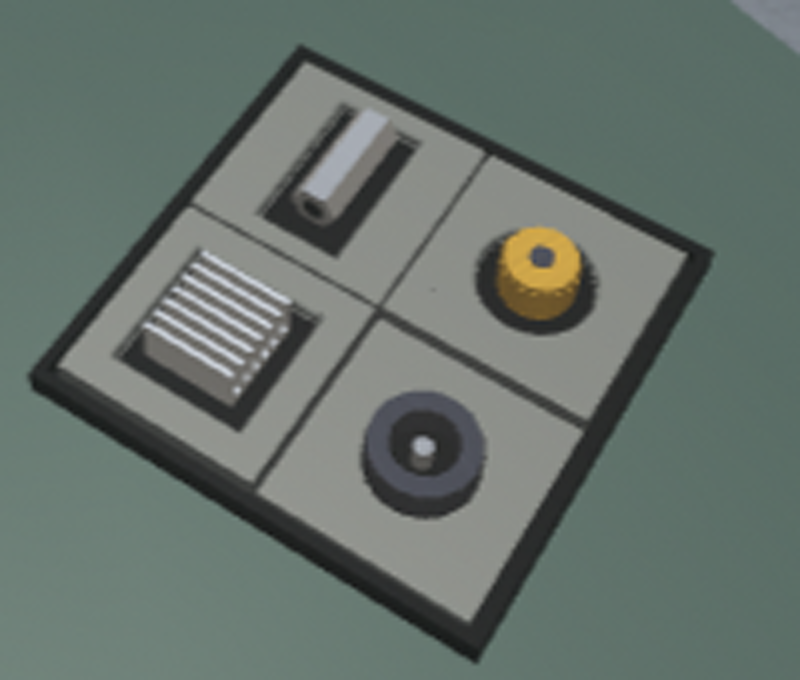

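View pics/t26.png

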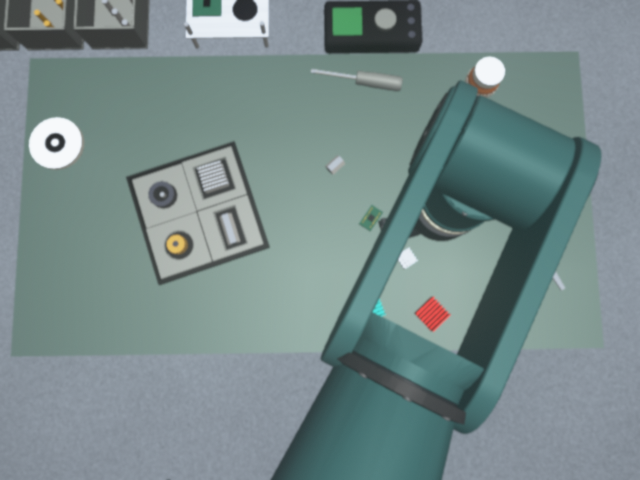

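```bash
python3 -c "
from h import *
print(job.close_job())"
```

```text
the job is handed in; nothing more can be done
None
```

I filled the four nests in the order asked and handed the job in at about 34 s: long standoff in the slot, large silver heat sink fins up in the square pocket, brass cap in the round pocket, ring core over the post.

- **Last pictures, both cameras:** every part sits inside its own nest and the post stands in the core's hole. The gripper was open and clear of everything.
- **Contact heights:** the heat sink, cap and core each touched down at the expected height (36, 35 and 33 mm at the TCP, about 9 mm above where each was gripped), with up to about 9 N before release.
- **Look-alikes:** I never touched the short standoff, the small heat sink or the red and turquoise ones. In the last top view the short standoff, the small heat sink and one red one lie where they were. The arm hid the other red one and most of the turquoise one.
- **Readings that disagreed:** the jaws closed to 18 mm on the standoff instead of 20.8 mm, so it may have rolled a little in the grip. It also gave no clear floor contact before I released it. Afterwards the pictures showed it lying in the slot with a flat on top.

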